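# Load a printing block in its holder and set the clamp screw

### The job

Take the printing block from under the low drying shelf and seat it in the block holder: tip its long tongue in under the tall head, then lower the other end until the block lies level on the bed, and let go. Then wind the handwheel clockwise (seen from above) until it comes up against its stop, back it off a quarter turn and let go, leaving the block seated. Do not knock over the brush jar.

Things in the scene. Friction and masses are not known exactly. Their poses are not given: they have to be found in the camera images.
- block: Loose wooden printing block, dark rubber face, 150 mm long (x), 56 wide (y), 26 thick, 0.15 kg. Origin: centre of underside, z up. Full thickness from x = -62 to 51 mm; beyond, full-width tongues 9 mm thick at the bottom: long one x = 51 to 75, short one x = -75 to -62. Starts flat on the table, long-tongue end out 55 to 69 mm from under the shelf: the only end that can be gripped there.
- shelf: Fixed low plywood drying shelf, 120 mm deep (x = -60 to 60), 110 wide (y), walls at sides and back, open at +x, 90 mm wide inside; roof 52 to 60 mm above the table, paper on it to 63. Origin on the table under its centre; x points out of the opening. Place and yaw vary.
- holder: Fixed aluminium block holder, place and yaw vary. Origin on the table under the cavity's centre; x points to its tall grey head, z up. Base 20 mm high, x = -150 to 105, y = -50 to 50 mm; a 12 mm foot and a gearbox 62 mm high with the handwheel on top stand on its -y side.
- bed (a point): Centre of the cavity's floor, 20 mm above the table; axes as the holder's. Cavity 153 mm long (x), 61 wide. Walls above the floor: sides 7 mm (8 thick), -x end 8 mm. The seated block's origin is here, its axes along these. The block goes in held near its short-tongue end (held near the long one, the gripper would meet the head).
- lip (a point): Middle of the lower front edge of the tall head, 60.5 mm along +x from the bed point and 14 mm above the floor. The head (90 mm wide, 110 mm high above the floor, x = 60.5 to 100 from the bed point) overhangs the last 16 mm of the cavity: tongue room 14 mm high. Axes as the holder's.
- nose (a point): Middle of the front lower edge of the steel keeper at the cavity's -x end, 54 mm wide, nose 14 to 21 mm above the floor. The wheel drives it 12 mm along +x per clockwise turn; at the wheel's stop it is at x = -68.5 mm from the bed point, above a seated block's short tongue without touching. Starts 12 to 19 mm farther back. A block not seated is in its way.
- hub (a point): On the handwheel's vertical axis, top of the hub, 92 mm above the table, 150 mm to the -y side of the bed point. The rim is a 12 mm round bar of 60 mm mean radius, top 87 mm above the table.
- handle (a point): Upright crank handle on the wheel's rim: a black cylinder 22 mm in diameter, spinning freely on its own axis, 60 mm from the wheel's axis, 92 to 142 mm above the table; this point is on its axis, 117 mm up. Pinch it from above and lead it round the circle without turning the gripper: about 2 N, rising sharply at the stop.
- wheel (a joint): Angle of the handwheel (rad), growing clockwise seen from above; rigid stop at 12.57. Starts at 3.0 to 6.0, so 1.05 to 1.52 turns from the stop. It stays where it is left.
- brush_jar: Loose glass jar, 76 mm in diameter, 90 high, brushes in it up to 195 mm. Origin: centre of underside. Not to be knocked over.
Mind the look-alikes: they are no part of the job. What is shaped like the block but orange or pink is not meant.

How it is judged:
By the outcome, as a careful person would: the job done as asked, in the order asked, and still so for the second after the job is handed in, with the robot touching nothing.
It also fails if it takes over 72 s, if anything falls off the work surface, if the arm or the gripper's body presses on something with over 40 N, if the wrist force passes 120 N, or if a joint passes its speed limit or range.

### The arm

A 7-joint arm with a two-finger parallel gripper is mounted at the origin on the work surface. World frame = base frame: x ahead of the robot, y to its left, z up, the work surface at z = 0. Lengths are in m, angles in rad, forces in N, time in s.
With the tool pointing down it reaches from about 0.4 to 0.9 m from the base axis. Payload 5.6 kg.
Tool frame: the origin (TCP) lies at the very end of the fingers, on their centre line; the grasp point (between the pads) lies 19 mm behind it; z points along the fingers, y is the line along which they close (so a half turn about z gives the same grasp; the last joint's range is limited). The gripper opens to 92 mm and grips with 3 to 60 N. Pads are 20 mm wide; open, the fingers measure 128 mm over their backs; the gripper's body (75 mm by 189 mm) begins 69 mm behind the grasp point.
Start: joints at [1.291, 0.468, -0.012, 1.603, 0.006, 1.071, -0.056], TCP at [0.152, -0.632, 0.215] pointing down, gripper open.
Joint ranges: [-2.53, 2.53], [-0.31, 2.02], [-1.57, 1.55], [0.28, 2.44], [-1.29, 4.43], [0.15, 1.84], [-2.92, 2.92]. Speed limits (rad/s): [2.57, 2.57, 3.14, 3.14, 3.14, 3.14, 3.14].

### API

Orientations are given as a rotation vector (axis times angle).
In Python, from bench import ctrl gives the robot as it stands.
- The arm moves only by the shell command python3 -m creep 'ROWS' [FORCE]. ROWS is JSON, a list of rows, each a list of 7 numbers: the turn, a rotation vector about the tool's x, y, z in rad, then the shift along the tool's x, y, z in cm, then the opening, from 0 (shut) to 1 (fully open). A call has 1 to 5 rows; each row shifts and turns the commanded pose from where the row before left it, along the tool's axes as they then stand; what a row does not reach is not made up. A row lasts 1/10 s, in which the tool goes at most 50 mm and 8.59 degrees, less where a joint would pass 70% of its speed; a pose out of reach is approached as far as the arm can. A call with a gripper value outside its range is refused whole. The fingers move at their own pace and stop on an object; FORCE is the grip in N (left out, the last holds). Time passes only in rows, so rows that do not move let the fingers close. It gives the time, the measured TCP pose, the force, the opening and the grip force at its end, in the units of the state.
- ctrl.sense(): the state, without advancing time (a new reading comes with each control period).
- ctrl.grab_frame(name): name is "scene" or "side" or "wrist"; returns the picture (420x560x3 uint8, red, green, blue); there is no depth.
- ctrl.camera_model(name): a dict with "mtx" (3x3 intrinsics, pixels), "D" ([k1, k2, p1, p2, k3] as OpenCV has them; the pictures are not rectified), "origin" and "attitude" of the camera in the world. Camera axes: x right, y down, z forward; pixel columns grow to the right and rows downward; lengths in m; the calibration is good to about 2 mm. A picture is of the moment at which its call begins: read the wrist's pose just before it. camera_model takes no time and is no camera call; for the wrist camera it gives the pose at the moment of the call.
- ctrl.hand_in(): hands the job in; it is judged then, once.
The state is a dict: "clock": time; "joint_positions": joint angles; "dq": joint speeds; "tau": joint torques, N m; "tool_pos": TCP position; "eef_rot": TCP orientation; "ft_force": force on the tool from outside, world axes, zero at the start; "torque": the same for the moment, N m; "width": opening from 0.0 (shut) to 1.0 (fully open); "grip_force": force on a finger pad.
Only numpy, scipy, OpenCV 4.12 (cv2) and the standard library are available. Lean on these libraries where they do the work, as an engineer would, in place of code of your own. Each camera call takes 0.05 s, during which the arm holds its last target. There are 200 camera calls.

## Working session

There is one attempt and no reset: what is moved stays moved. The work goes in short steps, Python scripts to look and compute and a shell command to move; the robot and the scene stay as the last step left them, time stands still between calls to the robot, and variables do not carry over. Pictures are saved under pics/ and viewed, at most 10 in all, crops included, and the job is handed in when it is done.

```bash
ls; mkdir -p pics
python3 - <<'E'
from bench import ctrl
import cv2, numpy as np
s=ctrl.sense();print(s)
ims=[]
for n in ["scene","side","wrist"]:
    m=ctrl.camera_model(n);print(n,m)
    im=ctrl.grab_frame(n);np.save(f"pics/{n}0.npy",im);cv2.imwrite(f"pics/{n}0.png",im[:,:,::-1])
E
```

```text
pics
{'clock': 0.0, 'joint_positions': array([ 1.29102388,  0.46836712, -0.01160922,  1.60363684,  0.00598612,
        1.07139039, -0.05631603]), 'dq': array([-7.51052597e-05,  1.11897295e-03,  7.05085087e-04,  8.97164192e-04,
        1.90857873e-03,  5.49603235e-04,  3.37519389e-04]), 'tau': array([-8.11828031e-04, -5.20579076e+01, -1.31215455e-02, -2.43752968e+01,
       -5.68327680e-02,  1.72658893e-02,  1.83731549e-04]), 'tool_pos': array([ 0.1522685 , -0.63130557,  0.2136414 ]), 'eef_rot': array([-3.11789177e+00, -3.70721718e-01,  4.96421481e-04]), 'ft_force': array([0.82649174, 0.11559911, 0.00460105]), 'torque': array([-0.00041731, -0.01426907,  0.05702047]), 'grip_force': 0.0, 'width': 1.0013966875894291}
scene {'mtx': array([[381.74128286,   0.        , 278.07378964],
       [  0.        , 381.74128286, 210.69639578],
       [  0.        ,   0.        ,   1.        ]]), 'D': array([-0.07661079,  0.        ,  0.        ,  0.        ,  0.        ]), 'origin': array([ 1.00690381, -0.37128473,  0.83028999]), 'attitude': array([-2.23595411, -0.91233126,  0.36648088])}
side {'mtx': array([[379.58227238,   0.        , 272.7525444 ],
       [  0.        , 379.58227238, 206.13349541],
       [  0.        ,   0.        ,   1.        ]]), 'D': array([0.01118497, 0.        , 0.        , 0.        , 0.        ]), 'origin': array([ 0.23849512, -0.47624273,  0.64665412]), 'attitude': array([-2.24781233,  0.44155998, -0.22960391])}
wrist {'mtx': array([[309.6582851 ,   0.        , 277.33442984],
       [  0.        , 309.6582851 , 200.29893673],
       [  0.        ,   0.        ,   1.        ]]), 'D': array([-0.02932986,  0.        ,  0.        ,  0.        ,  0.        ]), 'origin': array([ 0.21897382, -0.6159672 ,  0.38399728]), 'attitude': array([ 2.31169563, -1.81944238, -0.22661492])}
```

View pics/scene0.png

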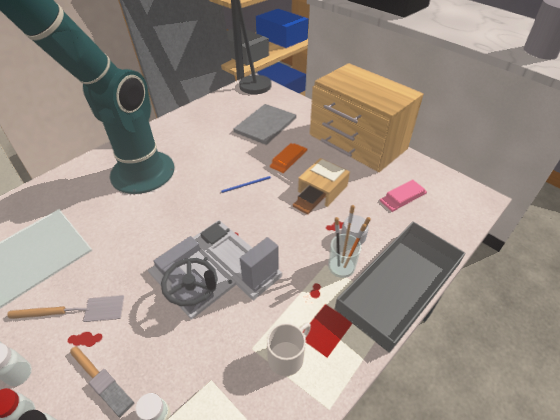

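View pics/side0.png

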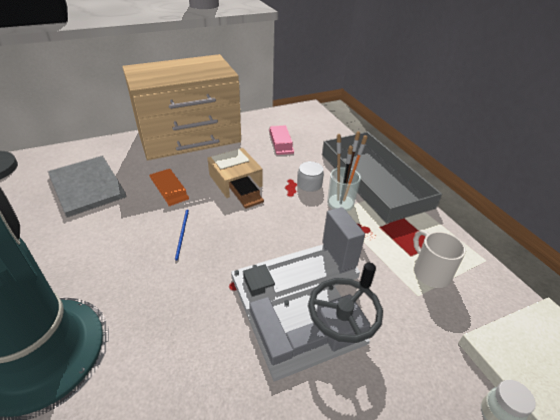

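The scene view shows the block's dark end at (308,200), sticking out of the shelf at (325,178). The holder's head is at (260,260), the wheel at (190,282), the handle at (210,278) and the jar at (343,255). In the side view the block is at (246,192), the head at (343,237) and the handle at (369,272).

Candidates for the block are orange at scene (289,157), pink at scene (403,194), and the dark one under the shelf at (308,200). I choose the dark one. Next I'll check it in close crops.

```bash
python3 - <<'E'
import cv2
a=cv2.imread('pics/scene0.png')[145:325,140:380]
b=cv2.imread('pics/side0.png')[140:380,195:395]
cv2.imwrite('pics/c1.png',cv2.resize(a,None,fx=3.3,fy=3.3,interpolation=cv2.INTER_CUBIC))
cv2.imwrite('pics/c2.png',cv2.resize(b,None,fx=2.5,fy=2.5,interpolation=cv2.INTER_CUBIC))
E
cat > h.py <<'E'
import numpy as np, cv2
from scipy.spatial.transform import Rotation as R
from bench import ctrl
def ray(cam,px,m=None):
    m=m or ctrl.camera_model(cam)
    u=cv2.undistortPoints(np.array([[px]],float),m['mtx'],np.array(m['D']))[0,0]
    return np.array(m['origin']),R.from_rotvec(m['attitude']).apply([*u,1.])
def onz(cam,px,z,m=None):
    o,d=ray(cam,px,m); return o+d*(z-o[2])/d[2]
def tri(c1,p1,c2,p2):
    o1,d1=ray(c1,p1);o2,d2=ray(c2,p2);d1=d1/np.linalg.norm(d1);d2=d2/np.linalg.norm(d2)
    t=np.linalg.lstsq(np.c_[d1,-d2],o2-o1,rcond=None)[0]
    a,b=o1+d1*t[0],o2+d2*t[1]; return (a+b)/2,np.linalg.norm(a-b)
def proj(cam,P,m=None):
    m=m or ctrl.camera_model(cam); r=R.from_rotvec(m['attitude']).inv()
    q=r.apply(np.atleast_2d(P)-m['origin'])
    return cv2.projectPoints(q,np.zeros(3),np.zeros(3),m['mtx'],np.array(m['D']))[0][:,0]
E
```

```text
(no output)
```

View pics/c1.png

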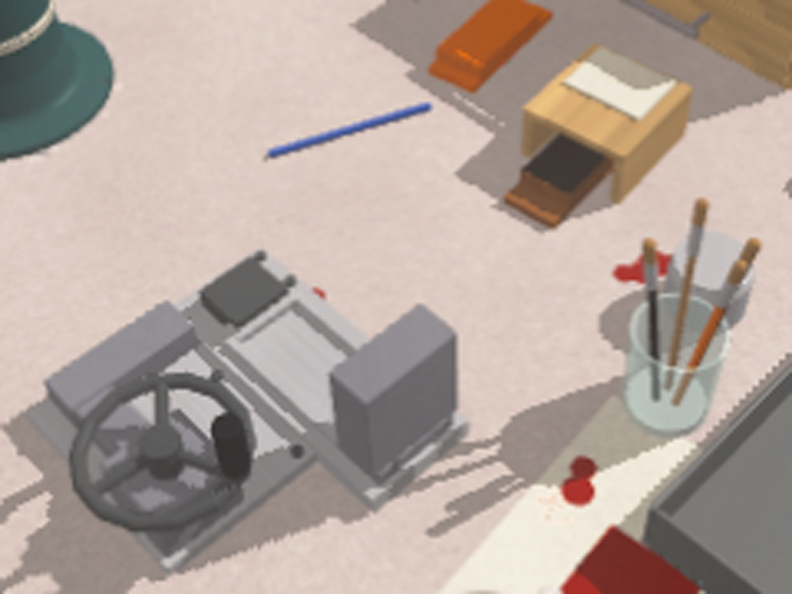

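View pics/c2.png

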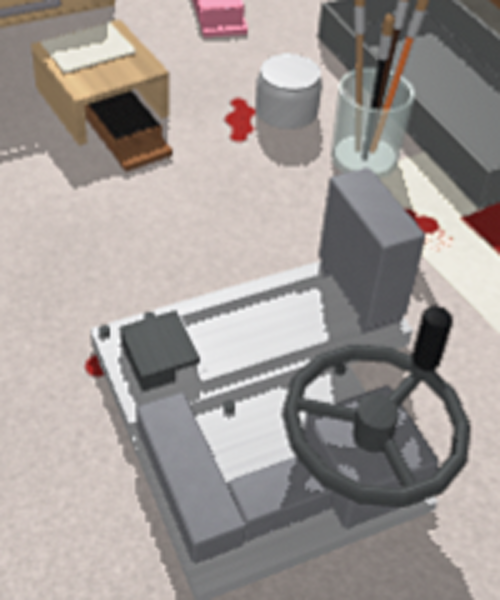

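The crops confirm the dark-faced block in the shelf opening. Its tongue end is at scene crop (506,203)-(550,228) and side crop (124,163)-(170,150). The head's top corners, the handle and the hub are clear in both views.

Run:
```python
from h import *
S=lambda x,y:(140+(x+.5)/3.3-.5,145+(y+.5)/3.3-.5)
D=lambda x,y:(195+(x+.5)/2.5-.5,140+(y+.5)/2.5-.5)
np.set_printoptions(precision=4,suppress=True)
def both(n,s,d,z):
    print(n,'tri',*tri('scene',S(*s),'side',D(*d)),'z:',onz('scene',S(*s),z)[:2],onz('side',D(*d),z)[:2])
both('roofFL',(524,110),(80,97),.06)
both('roofFR',(628,158),(168,72),.06)
both('roofBR',(690,92),(120,20),.06)
both('roofBL',(597,47),(34,52),.06)
both('tongueA',(507,199),(124,163),.009)
both('tongueB',(551,224),(170,150),.009)
both('headA',(330,378),(382,248),.13)
both('headB',(420,305),(330,178),.13)
both('headC',(457,335),(358,168),.13)
both('headD',(372,405),(422,235),.13)
both('hub',(163,440),(375,400),.092)
both('hubB',(163,440),(375,400),.092)
both('handT',(230,418),(437,312),.142)
both('jarrimc',(680,325),(374,97),.09)
# keeper top, base corners
both('baseFarCorner',(262,254),(92,330),.02)
both('baseHead corner',(467,425),(0,0),.02)
both('baseNear',(375,503),(0,0),.02)
```

```text
roofFL tri [0.444  0.2886 0.0627] 0.0022671619946709174 z: [0.443  0.2895] [0.4449 0.2939]
roofFR tri [0.5489 0.3105 0.0548] 0.0010904227215907524 z: [0.5515 0.3067] [0.5461 0.3028]
roofBR tri [0.5339 0.4216 0.057 ] 0.002683464450549889 z: [0.5367 0.4168] [0.5326 0.4194]
roofBL tri [0.4264 0.4133 0.049 ] 0.0068782082842390735 z: [0.4318 0.4069] [0.423  0.3911]
tongueA tri [0.4724 0.2378 0.0044] 0.0035394365583285023 z: [0.4766 0.2323] [0.4707 0.2352]
tongueB tri [0.5239 0.2398 0.0061] 0.0012368209877672597 z: [0.526  0.2369] [0.5226 0.2374]
headA tri [ 0.5802 -0.0627  0.1238] 0.0028763897055657565 z: [ 0.5846 -0.0669] [ 0.5763 -0.0659]
headB tri [0.5806 0.0232 0.1269] 0.00020052040929164787 z: [0.5825 0.0215] [0.5786 0.0201]
headC tri [0.6136 0.0291 0.1198] 0.005057368800276613 z: [0.6207 0.0206] [0.6067 0.0226]
headD tri [ 0.6178 -0.0592  0.1229] 0.0005275958096359882 z: [ 0.6216 -0.062 ] [ 0.6126 -0.0652]
hub tri [ 0.518  -0.1656  0.0929] 0.004811465168800683 z: [ 0.5186 -0.1677] [ 0.5184 -0.1624]
hubB tri [ 0.518  -0.1656  0.0929] 0.004811465168800683 z: [ 0.5186 -0.1677] [ 0.5184 -0.1624]
handT tri [ 0.5708 -0.1422  0.1432] 0.003537964095844754 z: [ 0.5692 -0.14  ] [ 0.5715 -0.1434]
jarrimc tri [0.7119 0.165  0.0833] 0.010971762936113766 z: [0.7119 0.1667] [0.7047 0.1495]
baseFarCorner tri [0.371  0.0324 0.0131] 0.002806368844306097 z: [0.3774 0.0275] [0.3694 0.0286]
baseHead corner tri [0.4957 0.1071 0.1402] 0.39077020965458 z: [0.6269 0.0249] [0.4271 0.5789]
baseNear tri [ 0.4997 -0.0037  0.2005] 0.4309743062519063 z: [ 0.6264 -0.0713] [0.4271 0.5789]
```

```bash
R='python3 -m creep'
python3 -m creep '[[0,0,-0.1431,0,0,0,1],[0,0,-0.1431,0,0,0,1],[0,0,-0.1431,0,0,0,1],[0,0,-0.1431,0,0,0,1],[0,0,-0.1431,0,0,0,1]]'
python3 -m creep '[[0,0,-0.1431,0,0,0,1],[0,0,-0.1431,0,0,0,1],[0,0,-0.1431,0,0,0,1],[0,0,-0.1431,0,0,0,1],[0,0,-0.1431,0,0,0,1]]'
python3 -m creep '[[0,0,0,3.83,2.68,0,1],[0,0,0,3.83,2.68,0,1],[0,0,0,3.83,2.68,0,1],[0,0,0,3.83,2.68,0,1],[0,0,0,3.83,2.68,0,1]]'
python3 -m creep '[[0,0,0,3.83,2.68,0,1],[0,0,0,3.83,2.68,0,1],[0,0,0,3.83,2.68,0,1],[0,0,0,3.83,2.68,0,1],[0,0,0,3.83,2.68,0,1]]'
```

```text
clock: 0.65
tool_pos: [0.1524, -0.6316, 0.2142]
eef_rot: [-2.787, -1.448, -0.0]
ft_force: [0.2, 0.3, -0.9]
width: 0.997
grip_force: 0.0
clock: 1.15
tool_pos: [0.1523, -0.6317, 0.2142]
eef_rot: [-2.104, -2.332, -0.001]
ft_force: [0.3, -0.8, 0.4]
width: 1.0
grip_force: 0.0
clock: 1.65
tool_pos: [0.2678, -0.4265, 0.2145]
eef_rot: [-2.111, -2.326, 0.0]
ft_force: [0.5, -0.2, -0.2]
width: 1.0
grip_force: 0.0
clock: 2.15
tool_pos: [0.3826, -0.2231, 0.2147]
eef_rot: [2.111, 2.326, -0.001]
ft_force: [1.0, -0.7, 0.3]
width: 0.998
grip_force: 0.0
```

```bash
python3 -m creep '[[0,0,0,2.78,3.16,0,1],[0,0,0,2.78,3.16,0,1],[0,0,0,2.78,3.16,0,1],[0,0,0,2.78,3.16,0,1],[0,0,0,0,0,0,1]]'
python3 - <<'E'
from h import *
m=ctrl.camera_model('wrist');im=ctrl.grab_frame('wrist');np.save('pics/w1.npy',dict(m=m,im=im),allow_pickle=True)
print(m['origin'],R.from_rotvec(m['attitude']).as_matrix())
cv2.imwrite('pics/w1.png',cv2.resize(im[:,:,::-1],(784,588),interpolation=cv2.INTER_CUBIC))
E
```

```text
clock: 2.65
tool_pos: [0.5001, -0.0964, 0.2148]
eef_rot: [-2.102, -2.335, -0.006]
ft_force: [-0.1, 0.7, -0.2]
width: 0.997
grip_force: 0.0
[ 0.49325404 -0.02965889  0.38529029] [[ 0.9944603   0.1013824   0.02775483]
 [ 0.10507761 -0.96568567 -0.23750765]
 [ 0.00272334  0.23910834 -0.97098908]]
```

View pics/w1.png

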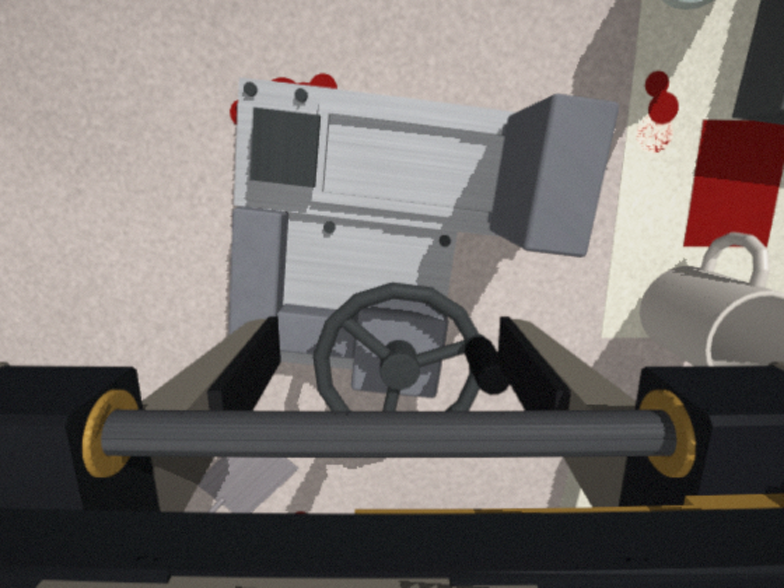

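The wrist view is centred on the holder. The base's far -x corner is at (238,80) in the 784-wide picture, with its far edge running to (512,112). The head top is (557,95)-(617,102)-(585,255)-(527,249), the hub (400,368), the keeper's front edge (320,113)-(316,187), and the handle top about (480,350).

Run:
```python
from h import *
np.set_printoptions(precision=4,suppress=True)
d=np.load('pics/w1.npy',allow_pickle=True).item();m=d['m']
W=lambda x,y:((x+.5)/1.4-.5,(y+.5)/1.4-.5)
for n,p,z in [('base -x+y (-150,50)',(238,80),.02),('base far edge',(512,112),.02),('base left low',(233,207),.02),
 ('head top',(557,95),.13),('head top',(617,102),.13),('head top',(585,255),.13),('head top',(527,249),.13),
 ('head bot front',(510,115),.034),('head bot front',(492,232),.034),
 ('keepR',(320,113),.041),('keepR',(316,187),.041),('wall inner far L',(330,115),.027),('wall inner far R',(505,137),.027),
 ('floorL far',(328,128),.02),('floor L near',(324,192),.02),('hub',(400,368),.092),('handle top',(480,350),.142),('hubctr?',(400,352),.092)]:
    print(n,onz('wrist',W(*p),z,m)[:2])
```

```text
base -x+y (-150,50) [0.3691 0.03  ]
base far edge [0.5871 0.029 ]
base left low [ 0.3678 -0.0696]
head top [0.5823 0.023 ]
head top [0.6166 0.0233]
head top [ 0.6166 -0.0639]
head top [ 0.5809 -0.0641]
head bot front [0.5824 0.0244]
head bot front [ 0.5829 -0.0662]
keepR [0.4384 0.0095]
keepR [ 0.4392 -0.0452]
wall inner far L [0.4441 0.0104]
wall inner far R [0.5829 0.0087]
floorL far [0.4423 0.0012]
floor L near [ 0.4427 -0.0495]
hub [ 0.517  -0.1662]
handle top [ 0.5597 -0.1263]
hubctr? [ 0.5156 -0.1537]
```

```bash
python3 -m creep '[[0,0,0,4.77,0.5,0,1],[0,0,0,4.77,0.5,0,1],[0,0,0,4.77,0.5,0,1],[0,0,0,4.77,0.5,0,1],[0,0,0,3.5,0.4,0,1]]'
python3 -m creep '[[0,0,0,0,0,0,1]]'
python3 - <<'E'
from h import *
m=ctrl.camera_model('wrist');im=ctrl.grab_frame('wrist');np.save('pics/w2.npy',dict(m=m,im=im),allow_pickle=True)
print(m['origin'])
cv2.imwrite('pics/w2.png',cv2.resize(im[:300,130:430,::-1],(600,600),interpolation=cv2.INTER_CUBIC))
E
```

```text
clock: 3.2
tool_pos: [0.4984, 0.1265, 0.2146]
eef_rot: [2.111, 2.326, -0.001]
ft_force: [0.1, -1.6, -0.6]
width: 0.998
grip_force: 0.0
clock: 3.3
tool_pos: [0.4981, 0.1292, 0.2148]
eef_rot: [-2.103, -2.333, -0.002]
ft_force: [0.7, 0.5, 1.7]
width: 1.0
grip_force: 0.0
[0.49173874 0.19619651 0.38521942]
```

View pics/w2.png

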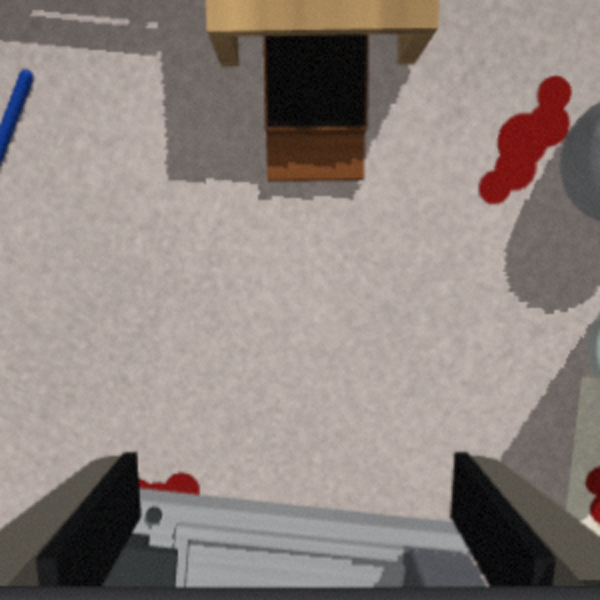

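The wrist view shows the block's face edge at (265,127)-(368,127) and its tongue end at (268,180)-(363,180), in 2x crop pixels. The shelf front is at (207,32)-(437,32), and nothing stands in the approach.

Run:
```python
from h import *
np.set_printoptions(precision=4,suppress=True)
d=np.load('pics/w2.npy',allow_pickle=True).item();m=d['m']
W=lambda x,y:(130+(x+.5)/2-.5,(y+.5)/2-.5)
for n,p,z in [('faceL',(265,127),.026),('faceR',(368,127),.026),('faceL back',(265,40),.026),('faceR back',(367,40),.026),
 ('tongL',(268,180),.009),('tongR',(363,180),.009),('tongLt',(268,180),.0),('roofFL',(207,28),.06),('roofFR',(437,29),.06),('holder far L',(140,490),.02),('holder far R',(455,522),.02)]:
    print(n,onz('wrist',W(*p),z,m)[:2])
s=ctrl.sense();M=R.from_rotvec(s['eef_rot']).as_matrix();print(s['tool_pos'],M)
```

```text
faceL [0.469  0.2581]
faceR [0.5245 0.2639]
faceL back [0.465 0.301]
faceR back [0.5184 0.3067]
tongL [0.4723 0.2327]
tongR [0.5268 0.2384]
tongLt [0.4718 0.2335]
roofFL [0.4396 0.2936]
roofFR [0.5484 0.3046]
holder far L [0.4097 0.0386]
holder far R [0.6113 0.0375]
[0.4985 0.126  0.2144] [[-0.0999  0.995  -0.0005]
 [ 0.995   0.0999 -0.0004]
 [-0.0003 -0.0006 -1.    ]]
```

```bash
python3 -m creep '[[0,0,0,4.4,0.36,0,1],[0,0,0,4.4,0.36,0,1],[0,0,0,4.4,0.36,0,1],[0,0,0,1.38,0.1,0,1],[0,0,0,0,0,4,1]]' 30
python3 -m creep '[[0,0,0,0,0,4,1],[0,0,0,0,0,4,1],[0,0,0,0,0,3,1],[0,0,0,0,0,2,1],[0,0,0,0,0,0,1]]'
python3 -c "
from bench import ctrl;print(ctrl.sense()['tool_pos'])"
```

```text
clock: 3.85
tool_pos: [0.4999, 0.2738, 0.1782]
eef_rot: [2.108, 2.324, 0.014]
ft_force: [1.6, 0.6, 0.1]
width: 0.997
grip_force: 0.0
clock: 4.35
tool_pos: [0.4959, 0.2668, 0.0415]
eef_rot: [-2.115, -2.323, 0.011]
ft_force: [-1.1, -0.1, -0.9]
width: 1.001
grip_force: 0.0
[0.49592442 0.26683803 0.04148477]
```

```bash
python3 -m creep '[[0,0,0,0.5,0,1.7,1],[0,0,0,0,0,1.7,1],[0,0,0,0,0,0,1],[0,0,0,0,0,0,0],[0,0,0,0,0,0,0]]' 30
python3 -m creep '[[0,0,0,0,0,0,0],[0,0,0,0,0,0,0],[0,0,0,0,0,0,0]]'
```

```text
clock: 4.85
tool_pos: [0.4967, 0.2768, 0.0111]
eef_rot: [2.111, 2.326, 0.001]
ft_force: [-0.6, -0.2, 0.0]
width: 0.847
grip_force: 0.0
clock: 5.15
tool_pos: [0.4964, 0.2765, 0.0109]
eef_rot: [2.111, 2.326, 0.0]
ft_force: [-0.6, -0.1, 3.3]
width: 0.604
grip_force: 29.8
```

```bash
python3 -m creep '[[0,0,0,0,0,-0.3,0],[0,0,0,-2,0,0,0],[0,0,0,-3,0,0,0],[0,0,0,-3,0,0,0],[0,0,0,-3,0,0,0]]'
python3 -m creep '[[0,0,0,-2.5,0,0,0],[0,0,0,0,0,0.25,0],[0,0,0,0,0,0,0],[0,0,0,0,0,0,1],[0,0,0,0,0,0,1]]'
python3 -m creep '[[0,0,0,0,0,0,1],[0,0,0,0,0,-3,1],[0,0,0,0,0,-5,1],[0,0,0,0,0,-5,1],[0,0,0,0,0,0,1]]'
python3 - <<'E'
from h import *
m=ctrl.camera_model('wrist');im=ctrl.grab_frame('wrist');np.save('pics/w3.npy',dict(m=m,im=im),allow_pickle=True)
im=im[:,:,::-1].copy()
cv2.imwrite('pics/w3.png',cv2.resize(im[:300,130:430],(600,600),interpolation=cv2.INTER_CUBIC))
E
```

```text
clock: 5.65
tool_pos: [0.507, 0.1659, 0.0136]
eef_rot: [2.111, 2.327, -0.0]
ft_force: [-0.5, -0.4, -1.7]
width: 0.606
grip_force: 29.8
clock: 6.15
tool_pos: [0.5093, 0.1437, 0.0112]
eef_rot: [-2.109, -2.328, -0.002]
ft_force: [-0.8, 0.7, 0.2]
width: 0.758
grip_force: 0.0
clock: 6.65
tool_pos: [0.513, 0.1448, 0.1472]
eef_rot: [2.105, 2.323, 0.015]
ft_force: [-0.1, 0.3, -0.1]
width: 0.999
grip_force: 0.0
```

View pics/w3.png

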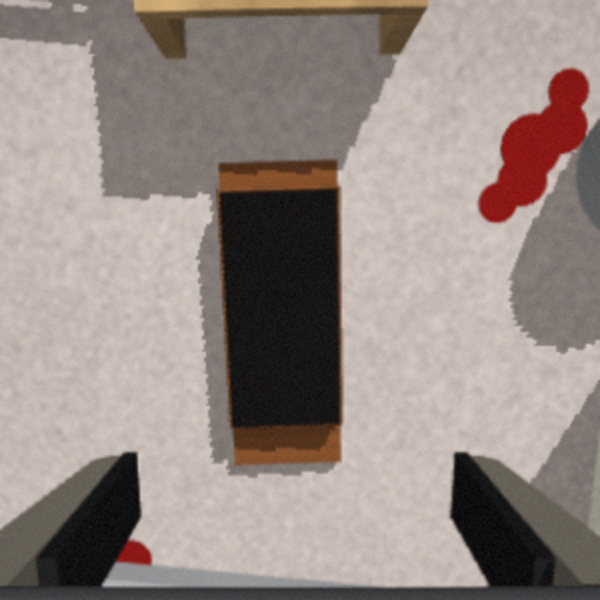

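The block is fully out. Its face corners are (220,192), (339,189), (341,425) and (232,427), and the short tongue end is at (219,163)-(337,160).

Run:
```python
from h import *
np.set_printoptions(precision=4,suppress=True)
d=np.load('pics/w3.npy',allow_pickle=True).item();m=d['m']
W=lambda x,y:(130+(x+.5)/2-.5,(y+.5)/2-.5)
P=[onz('wrist',W(*p),.026,m)[:2] for p in [(220,192),(339,189),(341,425),(232,427)]]
print(P)
b=(P[0]+P[1])/2;f=(P[2]+P[3])/2;v=f-b;print('len',np.linalg.norm(v)); v/=np.linalg.norm(v)
print('yaw',np.degrees(np.arctan2(v[1],v[0])),'org',(b+f)/2+v*.0055)
s=ctrl.sense();M=R.from_rotvec(s['eef_rot']).as_matrix();print(s['tool_pos'],M)
o=(b+f)/2+v*.0055
t=o-v*.045; dl=np.r_[t,0.0105]-s['tool_pos'];print(t,M.T@dl*100)
```

```text
[array([0.4724, 0.233 ]), array([0.5254, 0.2396]), array([0.539 , 0.1302]), array([0.486 , 0.1241])]
len 0.10998476863339143
yaw -82.90600469791973 org [0.5064 0.1763]
[0.5114 0.1435 0.1443] [[-0.0975  0.9952  0.0067]
 [ 0.9952  0.0975  0.0011]
 [ 0.0005  0.0068 -1.    ]]
[0.5008 0.2209] [ 7.806  -0.3895 13.3838]
```

```bash
python3 -m creep '[[0,0,0,3.9,-0.2,0,1],[0,0,0,3.9,-0.2,0,1],[0,0,0,0,0,4,1],[0,0,0,0,0,4,1],[0,0,0,0,0,3,1]]' 40
python3 -m creep '[[0,0,0,0,0,1.4,1],[0,0,0,0,0,0,1],[0,0,0,0,0,0,1]]' 40
python3 - <<'E'
from h import *
s=ctrl.sense();M=R.from_rotvec(s['eef_rot']).as_matrix();print(s['tool_pos'],M.T@(np.array([.5008,.2209,.0105])-s['tool_pos'])*100)
E
```

```text
clock: 7.2
tool_pos: [0.4957, 0.2191, 0.0277]
eef_rot: [-2.108, -2.327, 0.006]
ft_force: [0.2, 0.4, -0.8]
width: 0.999
grip_force: 0.0
clock: 7.5
tool_pos: [0.498, 0.22, 0.0175]
eef_rot: [-2.11, -2.327, -0.001]
ft_force: [-0.6, -0.4, 1.0]
width: 1.0
grip_force: 0.0
[0.49801097 0.21998524 0.01748966] [0.06352586 0.28633058 0.69906178]
```

```bash
python3 -m creep '[[0,0,0,0,0.25,0.65,1],[0,0,0,0,0,0,1],[0,0,0,0,0,0,0],[0,0,0,0,0,0,0],[0,0,0,0,0,0,0]]' 45
python3 -m creep '[[0,0,0,0,0,0,0],[0,0,0,0,0,0,0],[0,0,0,0,0,0,0]]'
```

```text
clock: 8.0
tool_pos: [0.5006, 0.2196, 0.0109]
eef_rot: [2.111, 2.326, 0.001]
ft_force: [-0.5, -0.6, -0.5]
width: 0.761
grip_force: 0.0
clock: 8.3
tool_pos: [0.5004, 0.2196, 0.0107]
eef_rot: [2.111, 2.326, -0.0]
ft_force: [0.1, -0.6, 0.9]
width: 0.601
grip_force: 44.8
```

```bash
python3 -m creep '[[0,0,0,0,0,-3,0],[0,0,0,0,0,-4.5,0],[0,0,0,0,0,-4.5,0],[0,0,0,0,0,-4.5,0],[0,0,0,0,0,0,0]]'
python3 -m creep '[[0,0,0,-4.26,-1.63,0,0],[0,0,0,-4.26,-1.63,0,0],[0,0,0,-4.26,-1.63,0,0],[0,0,0,-4.26,-1.63,0,0],[0,0,0,-4.26,-1.63,0,0]]'
python3 -m creep '[[0,0,-0.1466,0,0,0,0],[0,0,-0.1466,0,0,0,0],[0,0,-0.1466,0,0,0,0],[0,0,-0.1466,0,0,0,0],[0,0,-0.1466,0,0,0,0]]'
python3 -m creep '[[0,0,-0.1466,0,0,0,0],[0,0,-0.1466,0,0,0,0],[0,0,-0.1466,0,0,0,0],[0,0,-0.1466,0,0,0,0],[0,0,-0.1466,0,0,0,0]]'
python3 -m creep '[[0,0.113,0,0,0,0,0],[0,0.113,0,0,0,0,0],[0,0,0,0,0,0,0],[0,0,0,0,0,0,0]]'
python3 - <<'E'
from h import *
np.set_printoptions(precision=4,suppress=True)
s=ctrl.sense();M=R.from_rotvec(s['eef_rot']).as_matrix();print(s['tool_pos'],M)
m=ctrl.camera_model('side')
for n in('wrist','side'):
    im=ctrl.grab_frame(n); cv2.imwrite(f'pics/{n}4.png',im[:,:,::-1])
E
```

```text
clock: 8.8
tool_pos: [0.5034, 0.2218, 0.1813]
eef_rot: [2.108, 2.323, 0.015]
ft_force: [0.8, 0.1, -0.9]
width: 0.602
grip_force: 44.8
clock: 9.3
tool_pos: [0.4384, -0.0021, 0.1747]
eef_rot: [-2.11, -2.326, 0.002]
ft_force: [0.8, -0.7, -0.6]
width: 0.605
grip_force: 44.9
clock: 9.8
tool_pos: [0.4391, -0.0005, 0.1747]
eef_rot: [-1.128, -2.931, 0.001]
ft_force: [-0.4, -0.6, -1.3]
width: 0.601
grip_force: 44.8
clock: 10.3
tool_pos: [0.4391, -0.0005, 0.1747]
eef_rot: [-0.003, -3.14, -0.0]
ft_force: [0.1, -0.1, -1.0]
width: 0.606
grip_force: 44.8
clock: 10.7
tool_pos: [0.4393, 0.0003, 0.1745]
eef_rot: [-0.01, -2.915, -0.003]
ft_force: [-0.2, 0.8, -1.2]
width: 0.606
grip_force: 44.8
[0.4393 0.0003 0.1745] [[-0.9744  0.0069 -0.2246]
 [ 0.0065  1.      0.0029]
 [ 0.2246  0.0013 -0.9744]]
```

```bash
cat > go.py <<'E'
import sys
from h import *
np.set_printoptions(precision=3,suppress=True)
s=ctrl.sense();M=R.from_rotvec(s['eef_rot']).as_matrix();p=np.array(s['tool_pos'])
for a in sys.argv[1:]:
    t=np.array([float(v) for v in a.split(',')]);print(p,'->',t,'rows cm',M.T@(t-p)*100);p=t
print('force',s['ft_force'],s['torque'])
E
python3 go.py .4614,-.0203,.1745 .4614,-.0203,.0601
```

```text
[ 0.439 -0.     0.175] -> [ 0.461 -0.02   0.174] rows cm [-2.234 -2.01  -0.433]
[ 0.461 -0.02   0.174] -> [ 0.461 -0.02   0.06 ] rows cm [-2.56   0.006 11.15 ]
force [ 0.12   0.435 -1.24 ] [-0.007 -0.334 -0.035]
```

View pics/side4.png

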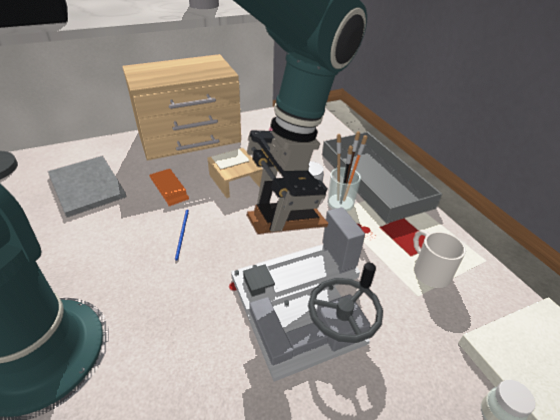

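The side view shows the block held over the holder, long end tipped down toward the head and clear of the jar. I'll lower it in stages.

```bash
python3 -m creep '[[0,0,0,-2.23,-2.01,-0.43,0],[0,0,0,-0.64,0,2.8,0],[0,0,0,-0.64,0,2.8,0],[0,0,0,-0.4,0,1.75,0],[0,0,0,0,0,0,0]]'
python3 -m creep '[[0,0,0,0,0,0,0],[0,0,0,0,0,0,0]]'
python3 go.py .4614,-.0203,.0601
```

```text
clock: 11.3
tool_pos: [0.4607, -0.0208, 0.0984]
eef_rot: [-0.011, -2.913, -0.001]
ft_force: [-0.9, -0.3, -0.8]
width: 0.604
grip_force: 45.0
clock: 11.5
tool_pos: [0.4625, -0.0203, 0.1003]
eef_rot: [-0.011, -2.917, -0.001]
ft_force: [0.3, 0.2, -0.7]
width: 0.604
grip_force: 45.0
[ 0.463 -0.02   0.1  ] -> [ 0.461 -0.02   0.06 ] rows cm [-0.788  0.004  3.94 ]
force [ 0.259  0.209 -0.747] [ 0.025 -0.365 -0.015]
```

```bash
python3 -m creep '[[0,0,0,-0.25,0,1.3,0],[0,0,0,-0.25,0,1.3,0],[0,0,0,-0.2,0,0.9,0],[0,0,0,0,0,0,0],[0,0,0,0,0,0,0]]'
python3 go.py .4614,-.0203,.0601
python3 - <<'E'
from h import *
for n in('scene','side'):
    im=ctrl.grab_frame(n); cv2.imwrite(f'pics/{n}5.png',im[:,:,::-1])
a=cv2.imread('pics/scene5.png')[195:315,170:310];b=cv2.imread('pics/side5.png')[180:300,230:370]
cv2.imwrite('pics/c5.png',np.vstack([cv2.resize(x,(700//2*1,300)) for x in(a,b)]) if 0 else np.hstack([cv2.resize(x,(400,343),interpolation=cv2.INTER_CUBIC) for x in(a,b)]))
E
```

```text
clock: 12.0
tool_pos: [0.4608, -0.0203, 0.0632]
eef_rot: [-0.011, -2.914, -0.002]
ft_force: [0.8, -0.3, -1.0]
width: 0.602
grip_force: 45.0
[ 0.461 -0.02   0.063] -> [ 0.461 -0.02   0.06 ] rows cm [-0.123  0.004  0.285]
force [ 0.785 -0.263 -1.018] [ 0.074 -0.379  0.008]
```

View pics/c5.png

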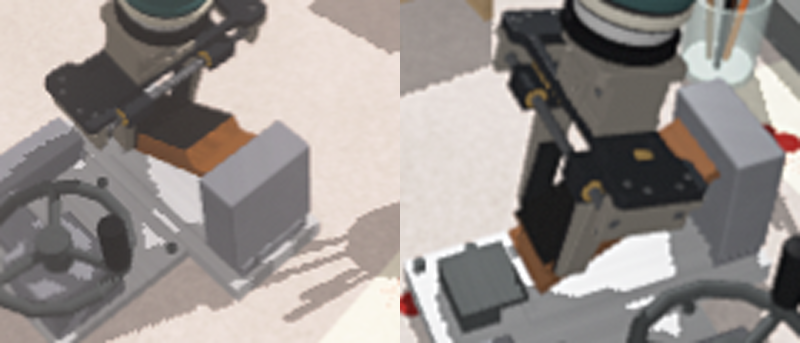

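The tongue tip is just in front of the head's face, centred on it and raised a few mm (crop (235,140) and (715,160)). I'll lower 4 mm, then slide it in under the lip.

```bash
python3 -m creep '[[0,0,0,-0.09,0,0.39,0],[0,0,0,0,0,0,0],[0,0,0,0,0,0,0]]'
python3 -m creep '[[0,0,0,-0.39,0,-0.09,0],[0,0,0,-0.39,0,-0.09,0],[0,0,0,-0.39,0,-0.09,0],[0,0,0,0,0,0,0],[0,0,0,0,0,0,0]]'
python3 go.py .4775,-.0203,.0595
```

```text
clock: 12.4
tool_pos: [0.4613, -0.0206, 0.0597]
eef_rot: [-0.012, -2.916, -0.001]
ft_force: [-0.2, 0.1, -1.4]
width: 0.604
grip_force: 45.0
clock: 12.9
tool_pos: [0.4642, -0.0208, 0.0578]
eef_rot: [-0.01, -2.897, 0.002]
ft_force: [-17.0, 0.2, -3.6]
width: 0.607
grip_force: 45.0
[ 0.464 -0.021  0.058] -> [ 0.477 -0.02   0.059] rows cm [-1.25   0.06  -0.486]
force [-17.029   0.245  -3.568] [ 0.234  3.035 -0.171]
```

```bash
python3 -m creep '[[0,0,0,0.6,0,0.14,0],[0,0,0,0.77,0,0.18,0],[0,0,0,0,0,0,0],[0,0,0,0,0,0,0]]'
python3 go.py 
python3 -m creep '[[0,0,0,-0.04,0,0.19,0],[0,0,0,0,0,0,0],[0,0,0,0,0,0,0]]'
python3 -m creep '[[0,0,0,-0.04,0,0.19,0],[0,0,0,0,0,0,0],[0,0,0,0,0,0,0]]'
python3 go.py
```

```text
clock: 13.3
tool_pos: [0.4601, -0.0207, 0.06]
eef_rot: [-0.012, -2.917, -0.001]
ft_force: [-0.1, -0.2, -0.8]
width: 0.607
grip_force: 45.0
force [-0.13  -0.242 -0.806] [ 0.042 -0.427  0.008]
clock: 13.6
tool_pos: [0.4595, -0.0205, 0.0577]
eef_rot: [-0.012, -2.916, -0.001]
ft_force: [-0.7, -0.6, -1.1]
width: 0.605
grip_force: 45.0
clock: 13.9
tool_pos: [0.4591, -0.0205, 0.0557]
eef_rot: [-0.011, -2.915, -0.001]
ft_force: [0.0, -0.4, -1.6]
width: 0.607
grip_force: 45.0
force [ 0.018 -0.389 -1.623] [ 0.008 -0.363  0.038]
```

```bash
for i in 1; do python3 -m creep '[[0,0,0,-0.03,0,0.13,0],[0,0,0,0,0,0,0]]'; python3 -m creep '[[0,0,0,-0.03,0,0.13,0],[0,0,0,0,0,0,0]]'; python3 -m creep '[[0,0,0,-0.03,0,0.13,0],[0,0,0,0,0,0,0]]'; done | grep -E 'pos|force'
```

```text
tool_pos: [0.4591, -0.0206, 0.0543]
ft_force: [0.6, -0.7, -1.6]
grip_force: 45.0
tool_pos: [0.4591, -0.0206, 0.0529]
ft_force: [-0.2, -0.1, -0.7]
grip_force: 45.0
tool_pos: [0.459, -0.0205, 0.0516]
ft_force: [-0.5, -0.3, -1.1]
grip_force: 45.0
```

```bash
( python3 -m creep '[[0,0,0,-0.03,0,0.13,0],[0,0,0,0,0,0,0]]'; python3 -m creep '[[0,0,0,-0.03,0,0.13,0],[0,0,0,0,0,0,0]]'; python3 -m creep '[[0,0,0,-0.03,0,0.13,0],[0,0,0,0,0,0,0]]') | grep -E 'pos|ft_force'
python3 - <<'E'
from h import *
for n in('scene','side'):
    im=ctrl.grab_frame(n); cv2.imwrite(f'pics/{n}6.png',im[:,:,::-1])
    h=cv2.cvtColor(im,cv2.COLOR_RGB2HSV)
    k=((h[...,0]>5)&(h[...,0]<16)&(h[...,1]>110)).astype(np.uint8)
    n_,l,st,c=cv2.connectedComponentsWithStats(k)
    for i in range(1,n_):
        if st[i,4]>40: print(n,st[i],c[i]); 
        x,y,w,hh,a=st[i]
        if a>40 and 170<x<380 and 180<y<300:
            cn=cv2.findContours((l==i).astype(np.uint8),0,2)[0][0]
            print(cv2.approxPolyDP(cn,1.2,True)[:,0].tolist())
E
```

```text
tool_pos: [0.4592, -0.0205, 0.0503]
ft_force: [0.7, 0.7, -1.2]
tool_pos: [0.4597, -0.0205, 0.0492]
ft_force: [-0.4, -0.3, 0.0]
tool_pos: [0.4602, -0.0205, 0.048]
ft_force: [3.2, -0.2, 0.9]
scene [292   0  17  18 233] [300.08154506   7.39484979]
scene [281  49  26  24 312] [297.0224359   60.50961538]
scene [270 143  37  30 583] [287.22298456 156.96397942]
scene [546 170  14  18 154] [554.20779221 178.66883117]
scene [218 239  38  19 283] [237.74204947 249.05300353]
[[255, 244], [253, 244], [250, 239], [235, 250], [228, 249], [220, 245], [218, 250], [238, 257]]
scene [349 238  10  19  58] [353.60344828 246.89655172]
[[358, 238], [356, 239], [349, 256], [351, 255]]
scene [ 71 347  27  30 253] [ 83.58498024 361.37549407]
side [ 368  111  192  164 3209] [472.43066376 196.47958866]
side [348 155  12  29  76] [353.90789474 168.77631579]
side [149 169  40  37 820] [169.10853659 186.48780488]
side [319 227  20  22 181] [328.22099448 237.23756906]
[[319, 231], [324, 240], [330, 242], [334, 248], [338, 246], [326, 227]]
side [268 265  16  22 137] [275.54014599 276.01459854]
[[270, 265], [268, 268], [275, 282], [279, 286], [283, 283], [281, 279], [282, 277], [279, 278], [273, 266]]
```

```bash
cat > pp.py <<'E'
from h import *
np.set_printoptions(precision=1,suppress=True)
s=ctrl.sense();p=s['tool_pos'];print(p)
pts=np.array([[-75,-28,0],[-75,28,0],[-75,-28,9],[51,-28,26],[51,28,26],[51,-28,9],[75,-28,9]])/1e3
for th in(13,10.5,8.5,6):
    a=R.from_euler('y',th,degrees=True)
    P=p+a.apply(pts-[-.0435,0,.0107])
    print(th,'scene',proj('scene',P[3:]).tolist() and np.array2string(proj('scene',P[3:])).replace('\n',''),'side',np.array2string(proj('side',P)).replace('\n',''))
E
python3 pp.py
```

```text
[ 0.5 -0.   0. ]
13 scene [[240.1 269.4] [256.5 256.4] [239.6 272.2] [246.  278.9]] side [[271.  283.6] [260.7 263.3] [272.1 280.4] [328.3 265.9] [315.7 247.4] [325.8 271.5] [335.1 270. ]]
10.5 scene [[240.1 268.4] [256.5 255.5] [239.7 271.6] [246.2 278.1]] side [[271.1 284. ] [260.7 263.7] [272.  280.9] [328.6 264.5] [315.9 246.1] [326.3 270.2] [335.9 268.3]]
8.5 scene [[240.  267.7] [256.4 254.7] [239.8 271. ] [246.3 277.3]] side [[271.2 284.3] [260.8 264.1] [271.9 281.3] [328.8 263.4] [316.1 245. ] [326.8 269.1] [336.5 266.9]]
6 scene [[239.8 266.7] [256.3 253.7] [239.8 270.2] [246.3 276.3]] side [[271.3 284.7] [261.  264.5] [271.8 281.7] [328.9 262.1] [316.2 243.7] [327.2 267.7] [337.1 265.3]]
```

Run:
```python
from h import *
im=ctrl.grab_frame('wrist')[:,:,::-1];cv2.imwrite('pics/wrist6.png',im)
f=lambda a:cv2.resize(a,(400,300),interpolation=cv2.INTER_CUBIC)
A=f(cv2.imread('pics/side4.png')[160:265,215:355]);B=f(cv2.imread('pics/side6.png')[195:300,240:380]);C=f(cv2.imread('pics/wrist4.png'));D=f(im)
cv2.imwrite('pics/c6.png',np.vstack([np.hstack([A,B]),np.hstack([C,D])]))
```

```text
(no output)
```

View pics/c6.png

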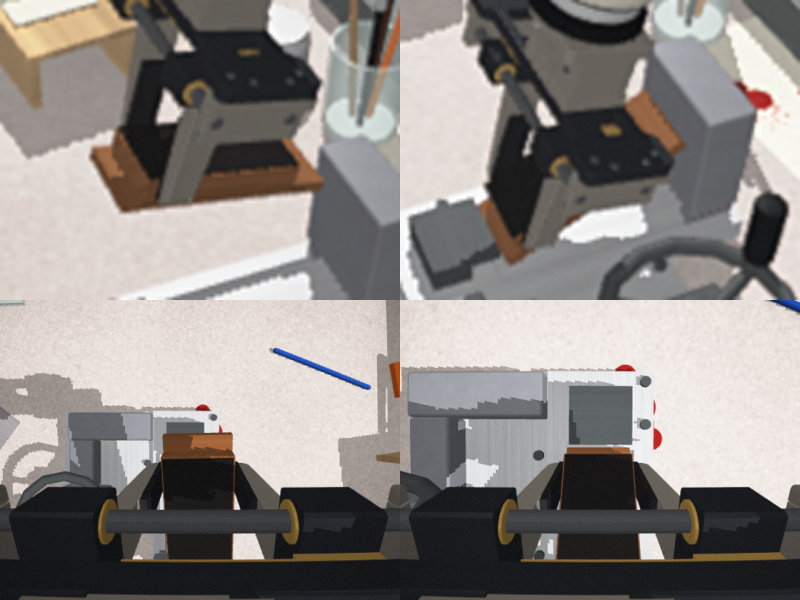

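The top-left frame (before descent) shows the block square in the fingers. The top-right frame (now) shows it pitched up, with its long end at mid-head height, so it caught the head's top edge on the way down. I'll fit the current pitch, lift away, set it on the table and regrip.

```bash
python3 -m creep '[[0,0,0,0.6,0,-2,0],[0,0,0,0.9,0,-4,0],[0,0,0,0.9,0,-4,0],[0,0,0,0.9,0,-4,0],[0,0,0,0,0,0,0]]' |grep -E 'pos|ft'
python3 - <<'E'
from h import *
np.set_printoptions(precision=1,suppress=True)
s=ctrl.sense();p=np.array([.4602,-.0205,.048])
pts=np.array([[-75,-28,0],[-75,28,0],[75,-28,0],[75,28,0],[75,-28,9],[75,28,9]])/1e3
print('seen: far 326,227 near 338,246 / short end 279,286 268,268')
for th in(0,-8,-14,-20,-26,-32):
    P=p+R.from_euler('y',th,degrees=True).apply(pts-[-.0435,0,.0107])
    print(th,np.array2string(proj('side',P)).replace('\n',''))
for n in('side','scene'):
    im=ctrl.grab_frame(n); cv2.imwrite(f'pics/{n}7.png',im[:,:,::-1])
    h=cv2.cvtColor(im,cv2.COLOR_RGB2HSV)
    k=((h[...,0]>5)&(h[...,0]<16)&(h[...,1]>110)).astype(np.uint8)
    n_,l,st,c=cv2.connectedComponentsWithStats(k)
    for i in range(1,n_):
        x,y,w,hh,a=st[i]
        if a>30 and 170<x<345 and 160<y<300:
            cn=cv2.findContours((l==i).astype(np.uint8),0,2)[0][0]
            print(n,cv2.approxPolyDP(cn,1.2,True)[:,0].tolist())
s=ctrl.sense();p=s['tool_pos'];print(p*1000,s['eef_rot']*100)
for th in(-8,-14,-20,-26,-32):
    P=p+R.from_euler('y',th,degrees=True).apply(pts-[-.0435,0,.0107])
    print(th,np.array2string(proj('side',P)).replace('\n',''))
E
```

```text
tool_pos: [0.46, -0.0199, 0.1953]
ft_force: [0.3, -0.2, -2.3]
seen: far 326,227 near 338,246 / short end 279,286 268,268
0 [[271.8 285.6] [261.4 265.4] [337.7 264.1] [324.8 246. ] [338.2 261.2] [325.2 243.1]]
-8 [[272.6 286.7] [262.2 266.5] [338.8 258.8] [325.8 240.6] [338.9 256. ] [325.7 237.9]]
-14 [[273.3 287.4] [263.  267.2] [339.1 254.9] [325.9 236.8] [338.8 252.3] [325.4 234.2]]
-20 [[274.2 287.9] [263.9 267.8] [338.8 251.2] [325.5 233.1] [338.  248.7] [324.6 230.6]]
-26 [[275.3 288.4] [264.9 268.3] [337.9 247.7] [324.5 229.5] [336.8 245.4] [323.2 227.2]]
-32 [[276.4 288.7] [266.  268.7] [336.5 244.4] [323.  226.2] [334.9 242.4] [321.3 224.1]]
side [[324, 204], [309, 205], [302, 219]]
side [[273, 211], [269, 214], [269, 216], [279, 232], [282, 234], [290, 228], [285, 227], [285, 222], [281, 224]]
scene [[256, 204], [250, 202], [246, 196], [228, 208], [211, 205], [211, 211], [238, 218], [256, 206]]
[457.6 -21.  191.4] [  -1.2 -291.5    0. ]
-8 [[272.9 236.2] [261.1 216.1] [348.2 206.8] [332.9 189.1] [348.3 203.2] [332.9 185.6]]
-14 [[273.8 237.2] [262.  217.1] [348.6 201.8] [333.2 184.2] [348.3 198.3] [332.7 180.7]]
-20 [[274.8 238. ] [263.  218. ] [348.4 196.8] [332.8 179.3] [347.6 193.5] [331.9 176. ]]
-26 [[276.  238.7] [264.2 218.7] [347.6 192.1] [331.8 174.6] [346.3 189. ] [330.4 171.5]]
-32 [[277.3 239.3] [265.5 219.3] [346.  187.6] [330.1 170.1] [344.3 184.7] [328.3 167.2]]
```

```bash
python3 -m creep '[[0,0,0,0,4,0,0],[0,0,0,0,4.5,0,0],[0,0,0,0,4.5,0,0],[0,0,0,0,4,0,0],[0,0,0,0,0,0,0]]' |grep -E 'pos|ft'
python3 -m creep '[[0,0.14,0,0,0,0,0],[0,0.14,0,0,0,0,0],[0,0.14,0,0,0,0,0],[0,0,0,0,0,0,0],[0,0,0,0,0,0,0]]' |grep -E 'pos|ft|rot'
python3 - <<'E'
from h import *
np.set_printoptions(precision=1,suppress=True)
pts=np.array([[-75,-28,0],[-75,28,0],[75,-28,0],[75,28,0],[75,-28,9],[75,28,9]])/1e3
for n in('side','scene'):
    im=ctrl.grab_frame(n); cv2.imwrite(f'pics/{n}8.png',im[:,:,::-1])
    h=cv2.cvtColor(im,cv2.COLOR_RGB2HSV)
    k=((h[...,0]>5)&(h[...,0]<16)&(h[...,1]>110)).astype(np.uint8)
    n_,l,st,c=cv2.connectedComponentsWithStats(k)
    for i in range(1,n_):
        x,y,w,hh,a=st[i]
        if a>30 and 170<x<345 and 130<y<300:
            cn=cv2.findContours((l==i).astype(np.uint8),0,2)[0][0]
            print(n,cv2.approxPolyDP(cn,1.2,True)[:,0].tolist())
s=ctrl.sense();p=s['tool_pos'];M=R.from_rotvec(s['eef_rot']).as_matrix();print(p*1000);print(M*100)
for th in(8,0,-8):
    P=p+R.from_euler('y',th,degrees=True).apply(pts-[-.0435,0,.0107])
    for n in('side','scene'): print(th,n,np.array2string(proj(n,P)).replace('\n',''))
print('down',M.T@[0,0,-1])
E
```

```text
tool_pos: [0.4568, 0.155, 0.1903]
ft_force: [-0.7, 0.5, -1.1]
tool_pos: [0.4586, 0.1492, 0.1895]
eef_rot: [-0.009, -2.493, -0.003]
ft_force: [-0.6, 0.1, -1.1]
side [[308, 160], [305, 157], [303, 160], [294, 157], [273, 164], [265, 174], [307, 162]]
side [[241, 158], [242, 162], [235, 166], [241, 177], [244, 180], [257, 177], [251, 174], [252, 170], [247, 168]]
scene [[312, 185], [303, 179], [303, 176], [289, 186], [275, 179], [270, 182], [295, 197], [300, 195]]
[458.6 149.6 191.9]
[[-79.9   0.6 -60.1]
 [  0.5 100.    0.4]
 [ 60.1  -0.  -79.9]]
8 side [[239.7 177.8] [231.1 163.3] [304.3 170.9] [293.5 157.7] [305.2 167.4] [294.2 154.3]]
8 scene [[251.8 169.5] [267.2 159.7] [293.5 203.6] [308.7 192.3] [294.  201.3] [309.2 189.9]]
0 side [[240.3 179.5] [231.8 164.9] [306.  164.4] [294.9 151.3] [306.3 161. ] [295.2 147.9]]
0 scene [[252.2 171. ] [267.5 161.2] [294.5 199.4] [309.8 188. ] [294.6 196.7] [310.  185.3]]
-8 side [[241.2 180.9] [232.7 166.4] [306.7 158. ] [295.5 145. ] [306.5 154.5] [295.2 141.6]]
-8 scene [[252.7 172.6] [268.  162.7] [294.8 194.5] [310.3 183.1] [294.6 191.5] [310.1 180.2]]
down [-0.6  0.   0.8]
```

```bash
python3 -m creep '[[0,0,0,-2.4,0,3.2,0],[0,0,0,-2.4,0,3.2,0],[0,0,0,-2.4,0,3.2,0],[0,0,0,-2.1,0,2.8,0],[0,0,0,0,0,0,0]]' |grep -E 'pos|ft'
for i in 1; do python3 -m creep '[[0,0,0,0,0,0,0],[0,0,0,-0.3,0,0.4,0],[0,0,0,0,0,0,0]]'; python3 -m creep '[[0,0,0,-0.15,0,0.2,0],[0,0,0,0,0,0,0]]'; python3 -m creep '[[0,0,0,-0.15,0,0.2,0],[0,0,0,0,0,0,0]]'; done |grep -E 'pos|ft'
```

```text
tool_pos: [0.457, 0.1479, 0.0347]
ft_force: [0.1, -0.0, -0.8]
tool_pos: [0.4602, 0.1496, 0.0331]
ft_force: [0.5, -0.4, -0.9]
tool_pos: [0.4596, 0.1494, 0.0295]
ft_force: [-0.4, 0.2, -1.7]
tool_pos: [0.4592, 0.1494, 0.0263]
ft_force: [-0.5, 0.9, -1.1]
```

```bash
for i in 1; do python3 -m creep '[[0,0,0,-0.3,0,0.4,0],[0,0,0,0,0,0,0]]'; python3 -m creep '[[0,0,0,-0.2,0,0.25,0],[0,0,0,0,0,0,0]]'; python3 -m creep '[[0,0,0,-0.12,0,0.16,0],[0,0,0,0,0,0,0]]';python3 -m creep '[[0,0,0,-0.12,0,0.16,0],[0,0,0,0,0,0,0]]'; done |grep -E 'pos|ft'
```

```text
tool_pos: [0.4589, 0.1493, 0.0209]
ft_force: [0.1, -0.9, -1.1]
tool_pos: [0.4592, 0.1493, 0.0179]
ft_force: [0.1, 0.0, -0.9]
tool_pos: [0.4593, 0.1494, 0.0162]
ft_force: [-0.3, -0.2, -0.0]
tool_pos: [0.4595, 0.1496, 0.0151]
ft_force: [0.2, -0.2, 3.9]
```

```bash
python3 -m creep '[[0,0,0,0,0,0,1],[0,0,0,0,0,0,1],[0,0,0,0,0,0,1],[0,0,0,0.6,0,-0.8,1],[0,0,0,2.1,0,-2.8,1]]' |grep -E 'pos|ft|wid'
python3 -m creep '[[0,0,0,2.1,0,-2.8,1],[0,0,0,2.1,0,-2.8,1],[0,-0.129,0,0,0,0,1],[0,-0.129,0,0,0,0,1],[0,-0.129,0,0,0,0,1]]' |grep -E 'pos|ft|wid'
python3 -m creep '[[0,-0.129,0,0,0,0,1],[0,-0.129,0,0,0,0,1],[0,0,0,0,0,0,1],[0,0,0,0,0,0,1]]' |grep -E 'pos|rot|ft|wid'
cat > face.py <<'E'
from h import *
np.set_printoptions(precision=4,suppress=True)
m=ctrl.camera_model('wrist');im=ctrl.grab_frame('wrist');cv2.imwrite('pics/wf.png',im[:,:,::-1])
h=cv2.cvtColor(im,cv2.COLOR_RGB2HSV)
for nm,k,z in(('dark',im.max(2)<45,.026),('brown',(h[...,0]>4)&(h[...,0]<17)&(h[...,1]>110),.009)):
    n_,l,st,c=cv2.connectedComponentsWithStats(k.astype(np.uint8))
    for i in range(1,n_):
        if st[i,4]<150: continue
        cn=cv2.findContours((l==i).astype(np.uint8),0,1)[0][0]
        bx=cv2.boxPoints(cv2.minAreaRect(cn)); P=np.array([onz('wrist',b,z,m)[:2] for b in bx])
        e=np.linalg.norm(np.diff(P[:3],axis=0),axis=1)
        print(nm,st[i],'sides',e,'ctr',P.mean(0)); print(P.tolist() if st[i,4]>800 else '')
E
python3 face.py
```

```text
tool_pos: [0.4577, 0.1486, 0.058]
ft_force: [0.4, -1.0, 0.1]
width: 0.993
tool_pos: [0.4602, 0.15, 0.1305]
ft_force: [-0.6, -0.6, 1.1]
width: 0.998
tool_pos: [0.4599, 0.1491, 0.1303]
eef_rot: [-0.012, -3.141, 0.002]
ft_force: [0.5, 0.7, 0.1]
width: 0.998
dark [  45  120   75   40 1012] sides [0.0663 0.0317] ctr [ 0.404  -0.0224]
[[0.3907764972662711, -0.05476720610101585], [0.38530287777362066, 0.011319190734534718], [0.4169830335751612, 0.010864109278681477], [0.42308931869562205, -0.0570198353707804]]
dark [ 243  188   64  110 5890] sides [0.1112 0.0552] ctr [0.5047 0.1461]
[[0.5592994310311028, 0.1140182955216461], [0.44826748077211925, 0.12024644179037906], [0.4499852381503999, 0.17537618604025995], [0.5612981587821895, 0.17460955303227577]]
dark [ 122  227   78   71 2041] sides [0.1071 0.0432] ctr [0.5377 0.0458]
[[0.5566380107301591, -0.007163696745061454], [0.48350657629033844, 0.07101790102575249], [0.5165035206813643, 0.09895441409162012], [0.5941349829229141, 0.020549552979195806]]
dark [  356   227   204   135 10387] sides [0.1279 0.2239] ctr [0.5754 0.3335]
[[0.6137692810
[... 204 characters left out ...]
89 0.552 ] ctr [0.6233 0.1499]
[[0.7223530654597404, -0.17732263981310278], [0.5199826496298696, -0.12547562346363247], [0.5240139100009567, 0.42647157073728315], [0.7269690959993889, 0.47597300142093446]]
brown [ 465    0   95   71 5911] sides [0.0835 0.0582] ctr [0.3181 0.3564]
[[0.29053406390698383, 0.3103227492210475], [0.28877119812480007, 0.39378533413305905], [0.34603012477807327, 0.40426304717978023], [0.3470176207471293, 0.3170475604401919]]
brown [ 248  169   60  112 1307] sides [0.0559 0.116 ] ctr [0.4929 0.1488]
[[0.4347090835011649, 0.12132031200288186], [0.43512627644426505, 0.1772035020634625], [0.5510717493036205, 0.1790622090343891], [0.5506328307842544, 0.1177325403590615]]
```

```bash
python3 go.py .466,.1478,.0105
python3 -m creep '[[0,0,0,-0.6,-0.15,2,1],[0,0,0,0,0,4,1],[0,0,0,0,0,4,1],[0,0,0,0,0,1.3,1],[0,0,0,0,0,0,1]]' 60 |grep -E 'pos|rot|ft|wid'
python3 -m creep '[[0,0,0,0,0,0,1]]'|grep -E 'pos'
python3 go.py .466,.1478,.0105
```

```text
[0.461 0.149 0.13 ] -> [0.466 0.148 0.011] rows cm [-0.54  -0.144 11.954]
force [ 0.604  0.045 -0.181] [ 0.028 -0.168 -0.003]
tool_pos: [0.465, 0.1481, 0.0146]
eef_rot: [-0.013, -3.136, 0.0]
ft_force: [0.6, -0.1, 0.4]
width: 0.997
tool_pos: [0.4665, 0.1488, 0.0171]
[0.467 0.149 0.017] -> [0.466 0.148 0.011] rows cm [ 0.053 -0.101  0.664]
force [-0.305  0.414 -0.112] [ 0.074 -0.131 -0.019]
```

```bash
python3 -m creep '[[0,0,0,0,-0.08,0.66,1],[0,0,0,0,0,0,1],[0,0,0,0,0,0,0],[0,0,0,0,0,0,0],[0,0,0,0,0,0,0]]' 60 |grep -E 'pos|rot|ft|wid'
python3 -m creep '[[0,0,0,0,0,0,0],[0,0,0,0,0,0,0],[0,0,0,0,0,0,0]]' |grep -E 'pos|ft|wid|grip'
python3 -m creep '[[0,0,0,0,0,-1,0],[0,0,0,0,0,-2,0],[0,0,0,0,0,-3,0],[0,0,0,0,0,-3,0],[0,0,0,0,0,-2,0]]' |grep -E 'pos|ft|wid|grip'
python3 -m creep '[[0,0,0,0,0,-2,0],[0,0,0,0,0,-2,0],[0,0,0,0,0,-1,0],[0,0.076,0,0,0,0,0],[0,0.076,0,0,0,0,0]]' |grep -E 'pos|ft|wid|grip'
python3 -m creep '[[0,0.076,0,0,0,0,0],[0,0,0,0,0,0,0],[0,0,0,0,0,0,0]]' |grep -E 'pos|rot|ft|wid|grip'
python3 go.py .4575,-.0203,.175 .4575,-.0203,.0655
```

```text
tool_pos: [0.4657, 0.1471, 0.0101]
eef_rot: [-0.013, -3.141, 0.0]
ft_force: [0.1, 0.6, 0.4]
width: 0.762
tool_pos: [0.4656, 0.1473, 0.0099]
ft_force: [-0.9, 0.6, 1.4]
width: 0.597
grip_force: 59.9
tool_pos: [0.4658, 0.1473, 0.1219]
ft_force: [0.6, 0.8, -1.8]
width: 0.604
grip_force: 59.9
tool_pos: [0.4654, 0.1466, 0.1706]
ft_force: [1.0, -0.3, 0.1]
width: 0.601
grip_force: 59.9
tool_pos: [0.4652, 0.1473, 0.1693]
eef_rot: [-0.011, -2.912, -0.002]
ft_force: [-0.0, 0.3, -1.4]
width: 0.6
grip_force: 59.9
[0.465 0.147 0.169] -> [ 0.458 -0.02   0.175] rows cm [  0.756 -16.762  -0.418]
[ 0.458 -0.02   0.175] -> [ 0.458 -0.02   0.066] rows cm [-2.487 -0.004 10.664]
force [-0.005  0.332 -1.373] [ 0.055 -0.355  0.027]
```

```bash
python3 -m creep '[[0,0,0,2,0,-1.5,0],[0,0,0,0,-3,0,0],[0,0,0,0,-4,0,0],[0,0,0,0,-4,0,0],[0,0,0,0,-4,0,0]]' |grep -E 'pos|ft|wid|grip'
python3 -m creep '[[0,0,0,0,-1.75,0,0],[0,0,0,0,0,0,0],[0,0,0,0,0,0,0]]' |grep -E 'pos|rot|ft|wid|grip'
python3 go.py .451,-.0203,.19 .451,-.0203,.0655
cat > br.py <<'E'
from h import *
np.set_printoptions(precision=1,suppress=True)
pts=np.array([[-75,-28,0],[-75,28,0],[75,-28,0],[75,28,0],[75,-28,9],[75,28,9]])/1e3
s=ctrl.sense();p=s['tool_pos'];M=R.from_rotvec(s['eef_rot']).as_matrix();t0=-np.degrees(np.arcsin(-M[2,0]))
for n in('side','scene'):
    im=ctrl.grab_frame(n); cv2.imwrite(f'pics/{n}9.png',im[:,:,::-1])
    h=cv2.cvtColor(im,cv2.COLOR_RGB2HSV)
    k=((h[...,0]>4)&(h[...,0]<17)&(h[...,1]>110)).astype(np.uint8)
    n_,l,st,c=cv2.connectedComponentsWithStats(k)
    for i in range(1,n_):
        x,y,w,hh,a=st[i]
        if a>30 and 190<x<345 and 170<y<300:
            cn=cv2.findContours((l==i).astype(np.uint8),0,2)[0][0]
            print(n,cv2.approxPolyDP(cn,1.2,True)[:,0].tolist())
    for th in(t0,t0-10):
        P=p+R.from_euler('y',th,degrees=True).apply(pts-[-.045,0,.0105])
        print('%.1f'%th,n,np.array2string(proj(n,P)).replace('\n',''))
E
python3 br.py
```

```text
tool_pos: [0.4473, -0.0039, 0.1892]
ft_force: [1.1, 0.3, -1.7]
width: 0.603
grip_force: 59.9
tool_pos: [0.4476, -0.0196, 0.1892]
eef_rot: [-0.011, -2.913, -0.001]
ft_force: [-0.4, 1.5, -0.8]
width: 0.601
grip_force: 59.9
[ 0.448 -0.02   0.189] -> [ 0.451 -0.02   0.19 ] rows cm [-0.309 -0.069 -0.156]
[ 0.451 -0.02   0.19 ] -> [ 0.451 -0.02   0.066] rows cm [-2.816  0.006 12.127]
force [-0.361  1.47  -0.809] [ 0.098 -0.39  -0.014]
side [[265, 204], [264, 209], [262, 211], [257, 211], [256, 214], [267, 232], [279, 231], [279, 222], [275, 220]]
side [[337, 222], [325, 208], [324, 209], [330, 216], [328, 218], [297, 220], [293, 229], [336, 226]]
13.1 side [[266.3 233.7] [254.8 213.5] [337.7 226.3] [323.5 208.3] [339.3 222.7] [324.9 204.7]]
3.1 side [[266.9 235.7] [255.4 215.5] [341.4 217.7] [326.8 199.8] [342.3 214.1] [327.5 196.2]]
scene [[348, 174], [345, 176], [344, 181], [338, 186], [335, 192], [336, 193], [332, 195], [335, 194], [337, 190], [338, 191], [344, 187], [346, 184], [344, 186], [343, 184], [345, 180], [347, 181]]
scene [[209, 206], [209, 210], [239, 241], [256, 228], [248, 218], [239, 226], [232, 229]]
13.1 scene [[197.2 200.6] [215.4 189.1] [238.7 242.9] [256.6 229.5] [239.  241. ] [257.1 227.5]]
3.1 scene [[197.8 202.4] [215.9 190.9] [239.4 238.3] [257.7 224.8] [239.2 235.9] [257.6 222.3]]
```

```bash
python3 -m creep '[[0,0,0,-0.63,0,2.73,0],[0,0,0,-0.68,0,2.93,0],[0,0,0,-0.68,0,2.93,0],[0,0,0,-0.55,0,2.34,0],[0,0,0,0,0,0,0]]' |grep -E 'pos|ft|wid|grip'
python3 -m creep '[[0,0,0,0,0,0,0],[0,0,0,-0.8,0,-0.18,0],[0,0,0,0,0,0,0]]' |grep -E 'pos|rot|ft|wid|grip'
python3 go.py .4585,-.0203,.06
python3 br.py
```

```text
tool_pos: [0.4461, -0.0188, 0.0747]
ft_force: [0.4, -0.3, -1.8]
width: 0.604
grip_force: 59.9
tool_pos: [0.4587, -0.0201, 0.078]
eef_rot: [-0.012, -2.916, -0.001]
ft_force: [0.2, 0.2, -0.9]
width: 0.603
grip_force: 59.9
[ 0.459 -0.02   0.078] -> [ 0.459 -0.02   0.06 ] rows cm [-0.381 -0.021  1.756]
force [ 0.237  0.22  -0.892] [ 0.047 -0.342  0.01 ]
side [[270, 246], [269, 250], [262, 252], [262, 254], [272, 272], [282, 270], [281, 268], [283, 263], [281, 264]]
side [[335, 260], [330, 253], [327, 257], [302, 260], [298, 263], [296, 268], [333, 263]]
12.9 side [[271.3 273.7] [260.6 253.4] [335.5 263.5] [322.7 245.3] [336.9 260.5] [324.  242.3]]
2.9 side [[271.7 275.3] [261.1 255.1] [338.8 256.3] [325.6 238.2] [339.6 253.3] [326.3 235.2]]
scene [[344, 183], [343, 182], [341, 185], [339, 184], [340, 183], [334, 188], [336, 185], [339, 187], [338, 189], [340, 189], [342, 185], [343, 187], [344, 186], [342, 185]]
scene [[217, 239], [217, 243], [239, 266], [235, 257]]
12.9 scene [[206.3 233.1] [222.9 221.6] [245.1 273.6] [261.4 260.4] [245.4 272.1] [261.8 258.8]]
2.9 scene [[206.9 234.7] [223.4 223.2] [245.8 270. ] [262.4 256.7] [245.7 267.9] [262.4 254.6]]
```

```bash
python3 -m creep '[[0,0,0,-0.19,0,0.87,0],[0,0,0,-0.19,0,0.87,0],[0,0,0,0,0,0,0],[0,0,0,0,0,0,0]]' |grep -E 'pos|ft'
python3 -m creep '[[0,0,0,-0.39,0,-0.09,0],[0,0,0,-0.39,0,-0.09,0],[0,0,0,0,0,0,0]]' |grep -E 'pos|rot|ft|wid|grip'
python3 -m creep '[[0,0,0,-0.3,0,-0.07,0],[0,0,0,0,0,0,0]]' |grep -E 'pos|rot|ft|wid|grip'
```

```text
tool_pos: [0.4557, -0.0203, 0.0584]
ft_force: [0.0, -0.0, -1.4]
tool_pos: [0.4651, -0.0203, 0.059]
eef_rot: [-0.012, -2.914, -0.002]
ft_force: [0.8, 0.2, -1.6]
width: 0.602
grip_force: 59.9
tool_pos: [0.4677, -0.0204, 0.0589]
eef_rot: [-0.012, -2.913, -0.001]
ft_force: [-0.7, 0.7, -0.6]
width: 0.604
grip_force: 59.9
```

```bash
for i in 1; do python3 -m creep '[[0,0,0,-0.4,0,-0.09,0],[0,0,0,0,0,0,0]]'; python3 -m creep '[[0,0,0,-0.4,0,-0.09,0],[0,0,0,0,0,0,0]]'; python3 -m creep '[[0,0,0,-0.25,0,-0.06,0],[0,0,0,0,0,0,0]]'; python3 -m creep '[[0,0,0,-0.15,0,-0.03,0],[0,0,0,0,0,0,0]]'; done |grep -E 'pos|ft'
```

```text
tool_pos: [0.4719, -0.0205, 0.0588]
ft_force: [-0.1, -0.3, -1.0]
tool_pos: [0.476, -0.0205, 0.0588]
ft_force: [0.6, -0.1, -1.5]
tool_pos: [0.4782, -0.0205, 0.0587]
ft_force: [-0.8, -0.1, -0.8]
tool_pos: [0.4788, -0.0205, 0.0586]
ft_force: [-2.6, 0.5, -0.2]
```

```bash
python3 -m creep '[[0,-0.039,0,0.05,0,0.48,0],[0,-0.039,0,0,0,0.48,0],[0,0,0,0,0,0,0],[0,0,0,0,0,0,0]]'|grep -E 'pos|rot|ft'
python3 go.py .4765,-.0204,.0491 .4752,-.0204,.0398
```

```text
tool_pos: [0.4769, -0.0206, 0.0497]
eef_rot: [-0.012, -2.989, -0.0]
ft_force: [-1.8, 0.5, -0.4]
[ 0.477 -0.021  0.05 ] -> [ 0.476 -0.02   0.049] rows cm [0.028 0.021 0.066]
[ 0.476 -0.02   0.049] -> [ 0.475 -0.02   0.04 ] rows cm [-0.013 -0.001  0.939]
force [-1.78   0.474 -0.395] [0.115 0.257 0.   ]
```

```bash
python3 -m creep '[[0,-0.039,0,0.03,0,0.5,0],[0,-0.039,0,0,0,0.5,0],[0,0,0,0,0,0,0],[0,0,0,0,0,0,0]]'|grep -E 'pos|rot|ft'
python3 go.py .4745,-.0204,.031
```

```text
tool_pos: [0.4757, -0.0205, 0.0399]
eef_rot: [-0.013, -3.067, -0.0]
ft_force: [-2.9, 0.1, -2.0]
[ 0.476 -0.021  0.04 ] -> [ 0.474 -0.02   0.031] rows cm [0.052 0.011 0.893]
force [-2.889  0.092 -1.956] [ 0.073  0.389 -0.029]
```

```bash
python3 -m creep '[[0,-0.037,0,0.05,0,0.44,0],[0,0,0,0,0,0,0]]'|grep -E 'pos|rot|ft'
python3 -m creep '[[0,-0.037,0,0.05,0,0.38,0],[0,0,0,0,0,0,0],[0,0,0,0,0,0,0]]'|grep -E 'pos|rot|ft'
python3 go.py .4745,-.0204,.031
```

```text
tool_pos: [0.4744, -0.0205, 0.0352]
eef_rot: [-0.012, -3.105, 0.0]
ft_force: [0.2, -0.0, -1.8]
tool_pos: [0.4751, -0.0206, 0.0319]
eef_rot: [0.013, 3.14, -0.0]
ft_force: [-1.4, 0.3, -1.5]
[ 0.475 -0.021  0.032] -> [ 0.474 -0.02   0.031] rows cm [0.059 0.016 0.094]
force [-1.367  0.253 -1.48 ] [0.115 0.171 0.02 ]
```

```bash
python3 -m creep '[[0,0,0,0.03,0,0.1,0],[0,0,0,0,0,0,0]]'|grep -E 'pos|ft'
python3 -m creep '[[0,0,0,0,0,0.08,0],[0,0,0,0,0,0,0]]'|grep -E 'pos|rot|ft'
python3 br.py
```

```text
tool_pos: [0.4745, -0.0204, 0.0306]
ft_force: [-0.0, -0.2, -2.7]
tool_pos: [0.4744, -0.0204, 0.0299]
eef_rot: [0.012, 3.14, -0.0]
ft_force: [-0.2, 0.3, 1.5]
side [[326, 250], [333, 263], [327, 265], [323, 271], [301, 279], [337, 267]]
side [[276, 262], [274, 266], [269, 268], [279, 286], [287, 283], [288, 279], [283, 276]]
-0.1 side [[278.8 288.8] [268.3 268.8] [342.9 267.4] [330.1 249.5] [343.5 264.6] [330.6 246.7]]
-10.1 side [[279.7 290. ] [269.2 270. ] [344.3 260.9] [331.2 243. ] [344.3 258.3] [331.  240.4]]
scene [[348, 174], [344, 178], [346, 180], [339, 183], [339, 187], [333, 195], [335, 193], [337, 194], [336, 192], [344, 187], [340, 187], [347, 181]]
scene [[223, 254], [223, 257], [239, 271], [239, 268]]
-0.1 scene [[213.1 250. ] [229.  238.4] [251.2 283.5] [267.3 270.1] [251.  281.5] [267.2 268.1]]
-10.1 scene [[213.9 251.6] [229.7 240. ] [250.8 278.8] [267.1 265.3] [250.1 276.4] [266.6 262.9]]
```

```bash
python3 -m creep '[[0,0,0,0,0,0.03,0.75],[0,0,0,0,0,0,0.75],[0,0,0,0,0,0,0.75],[0,0,0,0,0,0,0.75]]'|grep -E 'pos|ft|wid'
python3 -m creep '[[0,0,0,0,0,-1,0.75],[0,0,0,0,0,-2,0.75],[0,0,0,0,0,-4.5,0.75],[0,0,0,0,0,-4.5,0.75],[0,0,0,2,0,-4,0.75]]'|grep -E 'pos|ft|wid'
python3 -m creep '[[0,0,0,0,0,0,0.75],[0,0,0,0,0,0,0.75]]'|grep -E 'pos|ft|wid'
python3 face.py
python3 - <<'E'
from h import *
np.set_printoptions(precision=1,suppress=True)
pts=np.array([[-62,-28,26],[-62,28,26],[51,-28,26],[51,28,26],[-75,-28,0],[-75,28,9]])/1e3
m=ctrl.camera_model('wrist')
for x in(.5205,.519): print('expected face px',np.array2string(proj('wrist',pts+[x,-.0205,.02],m)).replace('\n',''))
for n in('side','scene'):
    im=ctrl.grab_frame(n);cv2.imwrite(f'pics/{n}10.png',im[:,:,::-1]);h=cv2.cvtColor(im,cv2.COLOR_RGB2HSV)
    print(n,np.array2string(proj(n,pts+[.5195,-.0205,.02])).replace('\n',''))
    for nm,k in(('brown',(h[...,0]>4)&(h[...,0]<17)&(h[...,1]>110)),('dark',im.max(2)<45)):
        n_,l,st,c=cv2.connectedComponentsWithStats(k.astype(np.uint8))
        for i in range(1,n_):
            x,y,w,hh,a=st[i]
            if a>30 and 190<x<345 and 210<y<300:
                cn=cv2.findContours((l==i).astype(np.uint8),0,2)[0][0];print(n,nm,cv2.approxPolyDP(cn,1.5,True)[:,0].tolist())
E
```

```text
tool_pos: [0.4736, -0.0204, 0.0293]
ft_force: [0.3, -0.0, -0.5]
width: 0.75
tool_pos: [0.4552, -0.0196, 0.1921]
ft_force: [-0.7, -0.6, 0.5]
width: 0.753
tool_pos: [0.4537, -0.0211, 0.1902]
ft_force: [0.3, -0.2, 0.2]
width: 0.748
dark [ 254  194   49   95 4462] sides [0.0532 0.116 ] ctr [ 0.5213 -0.0213]
[[0.46312291000305905, -0.04739396508238157], [0.4635691671143037, 0.0057933737727251175], [0.57957982602536, 0.007114636653502877], [0.5791232550497907, -0.050618640503139675]]
dark [ 178  227   41   68 1598] sides [0.0982 0.033 ] ctr [ 0.5468 -0.1117]
[[0.5814318213010391, -0.15003444668202748], [0.4952914807418017, -0.10285964460695965], [0.5111774656349609, -0.07397808767936095], [0.5992868869819419, -0.11975730807827686]]
dark [ 337  227   41   68 1562] sides [0.0328 0.0976] ctr [0.5468 0.0682]
[[0.5087035930738356, 0.033358167615351264], [0.49536655992536033, 0.0632912089562574], [0.5841029702270202, 0.10383124665120944], [0.5991582889155316, 0.0722845045839805]]
dark [    0   261   560   159 40418] sides [0.2549 0.6737] ctr [ 0.6694 -0.0209]
[[0.7899242025281625, -0.42114687643
[... 609 characters left out ...]
, -0.05130652375205959]]
brown [257 211  48  82 319] sides [0.1206 0.0494] ctr [0.5548 0.0007]

expected face px [[251.  194.8] [304.9 194.4] [254.  292.2] [303.5 291.8] [252.6 178.1] [303.7 179.2]]
expected face px [[251.  193.4] [304.9 193. ] [254.  291. ] [303.5 290.6] [252.6 176.8] [303.7 177.8]]
side [[285.2 278.5] [274.2 258.7] [334.8 262.4] [321.9 244.2] [278.8 288.6] [268.4 265.8]]
side brown [[337, 266], [325, 250], [333, 263], [285, 279], [276, 262], [269, 268], [279, 286]]
side dark [[332, 262], [321, 247], [276, 261], [286, 277]]
scene [[215.  246.5] [231.2 234.7] [244.  271.9] [260.4 258.7] [213.1 249.8] [228.7 236.2]]
scene brown [[214, 248], [239, 271], [239, 268], [216, 247]]
```

The block is seated: its face corners match the seated prediction within a few pixels in the wrist, side and scene views. Now the handwheel.

```bash
python3 go.py .571,-.1418,.19
python3 -m creep '[[0,0,0,-2.9,-3,0,0.5],[0,0,0,-2.9,-3,0,0.5],[0,0,0,-2.9,-3,0,0.5],[0,0,0,-2.9,-3,0,0.5],[0,0,0,0,0,0,0.5]]'|grep -E 'pos|ft|wid'
python3 -m creep '[[0,0,0,0,0,0,0.5]]'|grep -E 'pos|ft|wid'
python3 go.py .571,-.1418,.19 .571,-.1418,.102
```

```text
[ 0.453 -0.02   0.188] -> [ 0.571 -0.142  0.19 ] rows cm [-11.89  -12.051  -0.167]
force [ 0.324 -0.292  0.745] [ 0.021 -0.102 -0.04 ]
tool_pos: [0.5708, -0.1456, 0.1867]
ft_force: [0.8, 0.4, -0.2]
width: 0.503
tool_pos: [0.5683, -0.1406, 0.1873]
ft_force: [0.2, 0.2, 0.7]
width: 0.498
[ 0.568 -0.141  0.187] -> [ 0.571 -0.142  0.19 ] rows cm [-0.274 -0.117 -0.266]
[ 0.571 -0.142  0.19 ] -> [ 0.571 -0.142  0.102] rows cm [-0.019 -0.024  8.8  ]
force [0.192 0.178 0.72 ] [ 0.1   -0.179  0.029]
```

```bash
python3 -m creep '[[0,0,0,-0.25,-0.1,2,0.5],[0,0,0,0,0,1.2,0.5],[0,0,0,0,0,0.8,0.5],[0,0,0,0,0,0.8,0.5],[0,0,0,0,0,0,0.5]]'|grep -E 'pos|ft|wid'
python3 -m creep '[[0,0,0,0,0,1.2,0.5],[0,0,0,0,0,1.2,0.5],[0,0,0,0,0,1,0.5],[0,0,0,0,0,0.3,0.5],[0,0,0,0,0,0,0.5]]'|grep -E 'pos|ft|wid'
python3 -m creep '[[0,0,0,0,0,0,0],[0,0,0,0,0,0,0],[0,0,0,0,0,0,0],[0,0,0,0,0,0,0]]' 30
```

```text
tool_pos: [0.5703, -0.1419, 0.1402]
ft_force: [-0.8, 0.2, -0.6]
width: 0.5
tool_pos: [0.5708, -0.1421, 0.1037]
ft_force: [-0.2, -0.0, 0.7]
width: 0.499
clock: 31.65
tool_pos: [0.5714, -0.1429, 0.1049]
eef_rot: [0.013, 3.14, -0.002]
ft_force: [-1.0, -1.4, 2.0]
width: 0.233
grip_force: 30.0
```

Run:
```python
from h import *
s=ctrl.sense();M=R.from_rotvec(s['eef_rot']).as_matrix()
a=np.radians(28-15*np.arange(31));P=np.c_[.06*np.cos(a),.06*np.sin(a),0*a]
D=np.diff(P,axis=0)@M*100
for i in range(0,30,5): print(28-15*i,', '.join('[0,0,0,%.2f,%.2f,0,0]'%(d[0],d[1]) for d in D[i:i+5]))
```

```text
28 [0,0,0,-0.56,-1.46,0,0], [0,0,0,-0.16,-1.56,0,0], [0,0,0,0.25,-1.55,0,0], [0,0,0,0.64,-1.43,0,0], [0,0,0,0.99,-1.22,0,0]
-47 [0,0,0,1.27,-0.92,0,0], [0,0,0,1.46,-0.56,0,0], [0,0,0,1.56,-0.16,0,0], [0,0,0,1.55,0.25,0,0], [0,0,0,1.43,0.64,0,0]
-122 [0,0,0,1.22,0.99,0,0], [0,0,0,0.92,1.27,0,0], [0,0,0,0.56,1.46,0,0], [0,0,0,0.16,1.56,0,0], [0,0,0,-0.25,1.55,0,0]
-197 [0,0,0,-0.64,1.43,0,0], [0,0,0,-0.99,1.22,0,0], [0,0,0,-1.27,0.92,0,0], [0,0,0,-1.46,0.56,0,0], [0,0,0,-1.56,0.16,0,0]
-272 [0,0,0,-1.55,-0.25,0,0], [0,0,0,-1.43,-0.64,0,0], [0,0,0,-1.22,-0.99,0,0], [0,0,0,-0.92,-1.27,0,0], [0,0,0,-0.56,-1.46,0,0]
-347 [0,0,0,-0.16,-1.56,0,0], [0,0,0,0.25,-1.55,0,0], [0,0,0,0.64,-1.43,0,0], [0,0,0,0.99,-1.22,0,0], [0,0,0,1.27,-0.92,0,0]
```

```bash
python3 -m creep '[[0,0,0,-0.56,-1.46,0,0],[0,0,0,-0.16,-1.56,0,0],[0,0,0,0.25,-1.55,0,0],[0,0,0,0.64,-1.43,0,0],[0,0,0,0.99,-1.22,0,0]]'|grep -E 'pos|ft|wid'
python3 -m creep '[[0,0,0,0,0,0,0],[0,0,0,0,0,0,0]]'|grep -E 'pos|rot|ft|wid'
```

```text
tool_pos: [0.5587, -0.2135, 0.1048]
ft_force: [-4.6, 9.7, 8.5]
width: 0.234
tool_pos: [0.5576, -0.2144, 0.1048]
eef_rot: [-0.014, -3.14, -0.003]
ft_force: [-6.5, 5.0, 8.0]
width: 0.237
```

```bash
python3 -m creep '[[0,0,0,1.42,-0.77,-0.25,0],[0,0,0,1.46,-0.56,0,0],[0,0,0,1.56,-0.16,0,0],[0,0,0,1.55,0.25,0,0],[0,0,0,1.43,0.64,0,0]]'|grep -E 'pos|ft|wid'
python3 -m creep '[[0,0,0,0,0,0,0]]'|grep -E 'pos|rot|ft|wid'
```

```text
tool_pos: [0.4844, -0.2198, 0.1051]
ft_force: [6.2, 6.2, -15.7]
width: 0.234
tool_pos: [0.4828, -0.2186, 0.1051]
eef_rot: [-0.012, -3.141, -0.006]
ft_force: [1.7, 5.0, -12.6]
width: 0.235
```

```bash
python3 -m creep '[[0,0,0,1.22,1.1,0.15,0],[0,0,0,0.92,1.27,0,0],[0,0,0,0.56,1.46,0,0],[0,0,0,0.16,1.56,0,0],[0,0,0,-0.25,1.55,0,0]]'|grep -E 'pos|ft|wid'
python3 -m creep '[[0,0,0,-0.64,1.43,0,0],[0,0,0,-0.99,1.22,0,0],[0,0,0,-1.27,0.92,0,0],[0,0,0,-1.46,0.56,0,0],[0,0,0,-1.56,0.16,0,0]]'|grep -E 'pos|rot|ft|wid'
python3 -m creep '[[0,0,0,0,0,0,0]]'|grep -E 'pos|rot|ft|wid'
```

```text
tool_pos: [0.4601, -0.1513, 0.1051]
ft_force: [8.4, -5.0, -14.7]
width: 0.231
tool_pos: [0.5179, -0.1093, 0.1049]
eef_rot: [-0.013, -3.139, 0.005]
ft_force: [-1.8, -5.3, -0.7]
width: 0.237
tool_pos: [0.5198, -0.1094, 0.1049]
eef_rot: [0.014, 3.141, -0.003]
ft_force: [1.7, -5.5, -4.5]
width: 0.238
```

```bash
python3 -m creep '[[0,0,0,-1.55,-0.3,0,0],[0,0,0,-1.43,-0.64,0,0],[0,0,0,-1.22,-0.99,0,0],[0,0,0,-0.92,-1.27,0,0],[0,0,0,-0.56,-1.46,0,0]]'|grep -E 'pos|ft|wid'
python3 -m creep '[[0,0,0,0,0,0,0]]'|grep -E 'pos|rot|ft|wid'
```

```text
tool_pos: [0.5755, -0.154, 0.105]
ft_force: [0.3, 2.2, -5.2]
width: 0.231
tool_pos: [0.5762, -0.1578, 0.1051]
eef_rot: [0.018, 3.139, -0.001]
ft_force: [4.9, -0.8, -8.4]
width: 0.237
```

```bash
for i in 1; do python3 -m creep '[[0,0,0,-0.1,-0.78,0,0],[0,0,0,0,0,0,0]]'; python3 -m creep '[[0,0,0,-0.04,-0.78,0,0],[0,0,0,0,0,0,0]]';  python3 -m creep '[[0,0,0,0.08,-0.78,0,0],[0,0,0,0,0,0,0]]'; done|grep -E 'pos|ft'
```

```text
tool_pos: [0.577, -0.1634, 0.1051]
ft_force: [6.7, -0.2, -11.6]
tool_pos: [0.5774, -0.1703, 0.1051]
ft_force: [6.2, 0.6, -12.5]
tool_pos: [0.5773, -0.1706, 0.1052]
ft_force: [8.5, 13.6, -14.1]
```

```bash
python3 -m creep '[[0,0,0,0.05,-0.4,0.1,0],[0,0,0,0,0,0,0],[0,0,0,0,0,0,0]]'|grep -E 'pos|ft'
python3 - <<'E'
from h import *
np.set_printoptions(precision=1,suppress=True)
# expected keeper nose front-top edge at stop, side/scene px
P=np.array([[-.0685,-.027,.041],[-.0685,.027,.041],[-.081,-.027,.041],[-.081,.027,.041]])+[.5195,-.0205,0]
for n in('side','scene'):
    print(n,proj(n,P).tolist()); im=ctrl.grab_frame(n); cv2.imwrite(f'pics/{n}11.png',im[:,:,::-1])
    # intensity profile along x through keeper mid
    q=proj(n,np.array([[.5195+x,-.0205,.041] for x in np.arange(-.1,-.05,.0025)]))
    print([int(im[int(round(v)),int(round(u))].sum()/3) for u,v in q])
    old=cv2.imread(f'pics/{n}0.png'); print('old',[int(old[int(round(v)),int(round(u))].sum()/3) for u,v in q])
E
```

```text
tool_pos: [0.5773, -0.1707, 0.1051]
ft_force: [6.4, 19.7, -8.6]
side [[281.9245919296214, 280.7198092424375], [271.5171868997905, 261.53550302128485], [276.16145590025064, 282.59902804296416], [265.97814520054123, 263.23262764952443]]
[109, 109, 109, 107, 108, 108, 107, 108, 108, 107, 110, 109, 90, 73, 70, 75, 61, 35, 37, 36]
old [96, 96, 96, 94, 94, 92, 103, 199, 237, 232, 232, 230, 231, 232, 232, 231, 232, 230, 231, 231]
scene [[213.93063871901944, 246.10774763108404], [229.54498943062404, 234.8282122119287], [210.946029844922, 243.49290112918158], [226.5390185779387, 232.34480586540042]]
[61, 59, 67, 60, 64, 58, 64, 59, 64, 63, 63, 62, 62, 62, 67, 68, 68, 67, 67, 59]
old [97, 97, 97, 96, 97, 97, 95, 86, 79, 148, 148, 191, 191, 141, 145, 172, 191, 196, 193, 194]
```

```bash
python3 -m creep '[[0,0,0,-0.2,1.2,0,0],[0,0,0,0,0,0,0]]'|grep -E 'pos|ft'
python3 -m creep '[[0,0,0,0.15,1.56,0,0],[0,0,0,0.55,1.47,0,0],[0,0,0,0.91,1.28,0,0],[0,0,0,1.21,1.0,0,0],[0,0,0,1.43,0.65,0,0]]'|grep -E 'pos|ft'
python3 -m creep '[[0,0,0,1.54,0.26,0,0],[0,0,0,0,0,0,0],[0,0,0,0,0,0,0]]'|grep -E 'pos|ft'
```

```text
tool_pos: [0.5775, -0.1682, 0.105]
ft_force: [2.3, 1.8, -2.9]
tool_pos: [0.5338, -0.1115, 0.1049]
ft_force: [0.2, -8.8, 2.3]
tool_pos: [0.5178, -0.1093, 0.1048]
ft_force: [-1.5, -4.4, 3.0]
```

```bash
python3 -m creep '[[0,0,0,0,-0.2,0,0],[0,0,0,0,0,0,0.5],[0,0,0,0,0,0,0.5],[0,0,0,0,0,0,0.5],[0,0,0,0,0,-1,0.5]]'|grep -E 'pos|ft|wid'
python3 -m creep '[[0,0,0,0,0,-2,0.5],[0,0,0,0,0,-3,0.5],[0,0,0,0,0,-4,0.5],[0,0,0,2,-4,-2,0.5],[0,0,0,2,-4,0,0.5]]'|grep -E 'pos|ft|wid'
python3 -m creep '[[0,0,0,2,-4,0,0.5],[0,0,0,2,-4,0,0.5],[0,0,0,0,0,0,0.5],[0,0,0,0,0,0,0.5]]'|grep -E 'pos|ft|wid|clock'
python3 - <<'E'
from h import *
np.set_printoptions(precision=1,suppress=True)
pts=np.array([[-62,-28,26],[-62,28,26],[51,-28,26],[51,28,26]])/1e3
for n in('side','scene'):
    im=ctrl.grab_frame(n);cv2.imwrite(f'pics/{n}12.png',im[:,:,::-1]);h=cv2.cvtColor(im,cv2.COLOR_RGB2HSV)
    print(n,np.array2string(proj(n,pts+[.5195,-.0205,.02])).replace('\n',''),'handle exp',proj(n,[.5175,-.109,.142]))
    for nm,k in(('brown',(h[...,0]>4)&(h[...,0]<17)&(h[...,1]>110)),('dark',im.max(2)<45)):
        n_,l,st,c=cv2.connectedComponentsWithStats(k.astype(np.uint8))
        for i in range(1,n_):
            x,y,w,hh,a=st[i]
            if a>30 and 170<x<345 and 210<y<310:
                cn=cv2.findContours((l==i).astype(np.uint8),0,2)[0][0];print(n,nm,cv2.approxPolyDP(cn,1.5,True)[:,0].tolist())
    q=proj(n,np.array([[.5195+x,-.0205,.041] for x in np.arange(-.1,-.05,.0025)]))
    print([int(im[int(round(v)),int(round(u))].sum()/3) for u,v in q])
a=cv2.imread('pics/scene0.png').astype(int)[205:280,325:360];b=cv2.imread('pics/scene12.png').astype(int)[205:280,325:360]
print('jar diff',np.abs(a-b).mean())
E
```

```text
tool_pos: [0.5188, -0.109, 0.1137]
ft_force: [-0.1, -1.1, 0.0]
width: 0.499
tool_pos: [0.4811, -0.1887, 0.2282]
ft_force: [1.0, -0.6, -0.6]
width: 0.5
clock: 38.05
tool_pos: [0.438, -0.2695, 0.2247]
ft_force: [0.3, -0.2, -0.3]
width: 0.501
side [[285.2 278.5] [274.2 258.7] [334.8 262.4] [321.9 244.2]] handle exp [[332.6 259.3]]
side brown [[272, 266], [280, 279], [278, 286], [324, 272], [325, 268], [321, 267], [285, 279], [276, 262]]
side dark [[340, 279], [338, 280], [333, 310], [345, 306], [349, 292]]
[114, 114, 112, 114, 113, 113, 113, 112, 111, 115, 119, 87, 78, 75, 73, 80, 65, 37, 38, 39]
scene [[215.  246.5] [231.2 234.7] [244.  271.9] [260.4 258.7]] handle exp [[205.8 249.9]]
scene brown [[217, 245], [214, 249], [239, 271], [239, 268], [215, 247]]
[99, 98, 98, 98, 98, 97, 98, 98, 99, 97, 97, 82, 82, 81, 80, 66, 62, 62, 62, 61]
jar diff 3.738031746031746
```

```bash
python3 -c "
from bench import ctrl;print(ctrl.hand_in())"
```

```text
the job is handed in; nothing more can be done
None
```

The block is seated level in the holder, the handwheel was wound to its stop and backed off a quarter turn, the jar still stands, and the job is handed in at about 38 s; on the first descent the block caught the head and twisted in the grip, so I set it on the table and regripped it.

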